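# Pick a carton from the sloping flow rack

## Robot

A 6-joint arm with a two-finger parallel gripper is mounted at the origin on a cart in front of the work surface, level with it; the furniture and walls round the work are solid. World frame = base frame: x ahead of the robot, y to its left, z up, the work surface at z = 0. Lengths are in m, angles in rad, forces in N, time in s.
With the tool pointing down it reaches from about 0.25 to 0.775 m from the base axis. Payload 4 kg.
Tool frame: the origin (TCP) lies midway between the tips of the shut fingers; the grasp point (between the pads) lies 19 mm behind it; z points along the fingers, x is the direction in which the jaws open and shut, and the axes are right-handed (so a half turn about z gives the same grasp; the last joint's range is limited). The gripper opens to 94 mm and grips with 3 to 60 N. Pads are 16 mm wide; open, the fingers measure 119 mm over their backs; the gripper's body (75 mm by 177 mm) begins 78 mm behind the grasp point.
Start: joints at [-1.346, 0.087, 1.371, -0, 1.684, -0.103], TCP at [0.177, -0.521, 0.179] pointing down, gripper open.
Joint ranges: [-3.1, 3.1], [-0.76, 2.03], [0.27, 2.55], [-1.08, 4.22], [0.17, 2.65], [-2.57, 2.57]. Speed limits (rad/s): [2.79, 2.79, 3.14, 3.14, 3.14, 3.14].

## Interface

Orientations are given as [roll, pitch, yaw] about the fixed x, y, z axes, in that order (R = Rz(yaw) Ry(pitch) Rx(roll)).
In Python, from bench import * gives the robot as it stands.
- The arm moves only by the tool play_rows, never from a script. Its argument "rows" is a list of rows, each an object of numbers: "x", "y", "z": the shift along the tool's x, y, z in cm; "twist": the turn about the tool's z in rad; "jaw": the opening, from -1 (shut) to 1 (fully open), so that 0 is half open. In form: [{"x": .., "y": .., "z": .., "twist": .., "jaw": ..}, ...]. A call has 1 to 12 rows; each row shifts and turns the commanded pose from where the row before left it, along the tool's axes as they then stand; what a row does not reach is not made up. A row lasts 1/12 s, in which the tool goes at most 41.7 mm and 7.16 degrees, less where a joint would pass 70% of its speed; a pose out of reach is approached as far as the arm can. A call with a gripper value outside its range is refused whole. The fingers move at their own pace and stop on an object; the grip force is fixed at half the most. Time passes only in rows, so rows that do not move let the fingers close. It gives the time, the measured TCP pose, the force and the opening at its end, in the units of the state.
- get_obs(): the state, without advancing time (a new reading comes with each control period).
- snapshot(name): name is "side" or "top" or "wrist"; returns a dict with "image" (384x512x3 uint8, red, green, blue), "fx", "fy", "cx", "cy" (pixels), "origin" and "orientation" of the camera in the world; the wrist camera has in their place "tool_from_camera" (4x4, takes a point from camera to tool coordinates, whose origin is the TCP and whose axes are the tool frame's). Camera axes: x right, y up, looking along -z (the intrinsics and any distortion apply to the point x, -y, -z); pixel columns grow to the right and rows downward; lengths in m; the calibration is good to about 2 mm. A picture is of the moment at which its call begins: read the wrist's pose just before it. There is no depth.
- close_job(): hands the job in, once; it reports no verdict.
Trained networks look in a picture, given as the dict that the camera call returned (one of the last four; its "shot" number tells which), for a name from the list of things; names that differ only in an ending like _2 or _b are one class to them, and where a whole thing is asked for, a point or a joint stands for the part that bears it (a point fixed in the world has none). Each returns a list of dicts, best first, with "conf" (0 to 1); they miss things now and then, are a little off and sometimes report something else, mostly with a low value. They report only what shows in the picture. A call takes as long as a camera call. They do not tell look-alikes from the thing itself.
- look_for(picture, query): "xy" ([column, row] in pixels, amid what is visible of it).
- masks_of(picture, query): "region" (384x512 bool, what is visible of it) and "xy" ([column, row] in pixels, amid what is visible of it).
The state is a dict: "time": time; "joint_positions": joint angles; "qvel": joint speeds; "joint_torque": joint torques, N m; "tool_pos": TCP position; "ee_rot": TCP orientation; "wrist_force": force on the tool from outside, world axes, zero at the start; "wrist_torque": the same for the moment, N m; "width": finger opening in m.
Only numpy, scipy, OpenCV 4.12 (cv2) and the standard library are available. Lean on these libraries where they do the work, as an engineer would, in place of code of your own. Each camera call takes 0.05 s, during which the arm holds its last target.

## Task

Pick the white carton for an order: slide the empty red tray along its slideway until it stands in front of the lane that holds the white carton, and push that carton down its lane so that it lies flat in the tray, clear of the rack. Then slide the loaded tray back onto the yellow outline. Never lift the tray or the carton, and leave the two brown cartons where they are in their lanes.

Things in the scene. Friction and masses are not known exactly. Their poses are not given: they have to be found in the camera images.
- flow_rack: fixed flow rack: three sloping lanes between blue dividers (6 mm thick, 33 mm over the lane floor), with a slideway before them. Origin: on the bench below the middle of the lanes' front edge; x points up the lanes, away from the robot, y along the slideway to the left. Lane centres at y = +94, 0, -94 mm; each lane 88 mm wide inside, open above and in front
- mouth (a point): middle of the front edge of the lane floor (rack frame x = 0, y = 0, z = 19 mm). From this height at x = 0 the floor rises towards +x by 0.17 rad to z = 50 mm at x = 182 mm, where a lip 7 mm high ends it. A carton stays where it lies on it
- slideway (a point): middle of the grey slideway plate's top (rack frame x = -81.5, y = 90, z = 3 mm). The plate runs from rack y = -165 to +345 mm between the aluminium rail under the lanes (face at x = 0, 13 mm high) and a front rail (x = -163 to -171 mm, 12 mm high); the tray has 5 mm play in x. A white line marks each lane's centre
- packing_place (a point): centre of the yellow outline (128 x 156 mm) on the slideway plate, at the left of the lanes: at x = -81.5, y = +235, z = +3 mm in the rack's frame, same axes as the rack
- tray: loose red plastic tray, 158 mm in its x, 108 mm in its y, 36 mm high, 0.35 kg; walls 5 mm thick on the two y sides and on its -x side, open on the +x side which faces the rack; inside 98 mm wide, floor 4 mm thick. Origin: centre of its underside; x away from the robot like the rack's. Stands on the slideway plate near the yellow outline at first
- white_carton: closed white carton with blue and yellow print, 75 mm in its x, 130 mm in its y, 45 mm high, 0.12 kg. Lies lengthwise in one of the three lanes (any of them), on the sloping floor: its +y axis points down the lane to the robot. Origin: centre of its underside, at first 78 mm up the lane from the mouth
- kraft_a: closed brown cardboard carton, 78 mm in its x, 113 mm in its y, 48 mm high, lying lengthwise in another lane; origin: centre of its underside
- kraft_b: a second brown carton like the first, in the remaining lane
Things that resemble listed ones, but are neither listed nor needed, are in the scene too. Leave any pink or purple look-alike of the white_carton alone.

How it is judged:
By the outcome, as a careful person would: the job done as asked, in the order asked, and still so for the second after the job is handed in, with the robot touching nothing.
It also fails if it takes over 72 s, if anything falls off the work surface, if the arm or the gripper's body presses on something with over 40 N, if the wrist force passes 120 N, or if a joint passes its speed limit or range.

## Working session

There is one attempt and no reset: what is moved stays moved. The work goes in short steps, Python scripts to look and compute and a tool call to move; the robot and the scene stay as the last step left them, time stands still between calls to the robot, and variables do not carry over. Pictures are saved under pics/ and viewed, and the job is handed in when it is done.

Besides the shell and the picture viewer there is one more tool, called after "Request:" in YAML: its name, and indented under it one key for each argument. play_rows: Moves the arm, as the interface text tells. Its arguments: {"type":"object","properties":{"rows":{"type":"array"}},"required":["rows"]}

```bash
mkdir -p pics; cat > h.py <<'E'
from bench import *
import numpy as np, cv2
def save(s,n,scale=1.5):
    im=cv2.cvtColor(s["image"],cv2.COLOR_RGB2BGR)
    cv2.imwrite("pics/"+n+".png",cv2.resize(im,None,fx=scale,fy=scale,interpolation=cv2.INTER_CUBIC))
E
python3 - <<'E'
from h import *
o=get_obs(); print({k:np.round(v,3) for k,v in o.items()})
for n in ("top","side"):
    s=snapshot(n); save(s,n+"0")
    print(n,{k:v for k,v in s.items() if k!="image"})
    for q in ("white_carton","tray","kraft_a","flow_rack"):
        print(q,[(np.round(d["xy"]),round(d["conf"],2)) for d in look_for(s,q)])
E
```

```text
{'time': np.float64(0.0), 'joint_positions': array([-1.346,  0.088,  1.372,  0.   ,  1.684, -0.103]), 'qvel': array([ 0.001, -0.001,  0.   , -0.   ,  0.001,  0.001]), 'joint_torque': array([-2.0000e-03, -3.4019e+01, -3.0243e+01,  7.2000e-02,  3.3000e-02,
       -0.0000e+00]), 'tool_pos': array([ 0.177, -0.52 ,  0.177]), 'ee_rot': array([-3.141e+00,  2.000e-03, -1.243e+00]), 'wrist_force': array([ 0.377, -0.595,  0.412]), 'wrist_torque': array([-0.059,  0.05 , -0.045]), 'width': np.float64(0.094)}
top {'fx': 351.7086170423112, 'fy': 351.7086170423112, 'cx': 259.3403354356781, 'cy': 194.80638647930013, 'origin': array([ 4.12183460e-01, -8.48033362e-04,  1.06566468e+00]), 'orientation': array([ 0.10252382, -0.00937535, -1.54589873]), 'shot': 1}
white_carton [(array([395., 234.]), 0.97), (array([271., 168.]), 0.95), (array([131., 236.]), 0.73), (array([287., 214.]), 0.35)]
tray [(array([215., 222.]), 0.65), (array([269., 170.]), 0.21)]
kraft_a [(array([300., 169.]), 0.96), (array([335., 172.]), 0.57)]
flow_rack [(array([291., 212.]), 0.9)]
side {'fx': 371.1134097483339, 'fy': 371.1134097483339, 'cx': 251.49222815534483, 'cy': 184.12589655827617, 'origin': array([0.01606129, 0.9348974 , 0.51929566]), 'orientation': array([ 1.17003226, -0.00410646, -2.67960799]), 'shot': 2}
white_carton [(array([313., 162.]), 0.79), (array([227., 178.]), 0.72), (array([212., 277.]), 0.68)]
tray [(array([247., 223.]), 0.74)]
kraft_a [(array([254., 158.]), 0.75), (array([242., 171.]), 0.74)]
flow_rack [(array([261., 199.]), 0.91)]
```

View pics/top0.png

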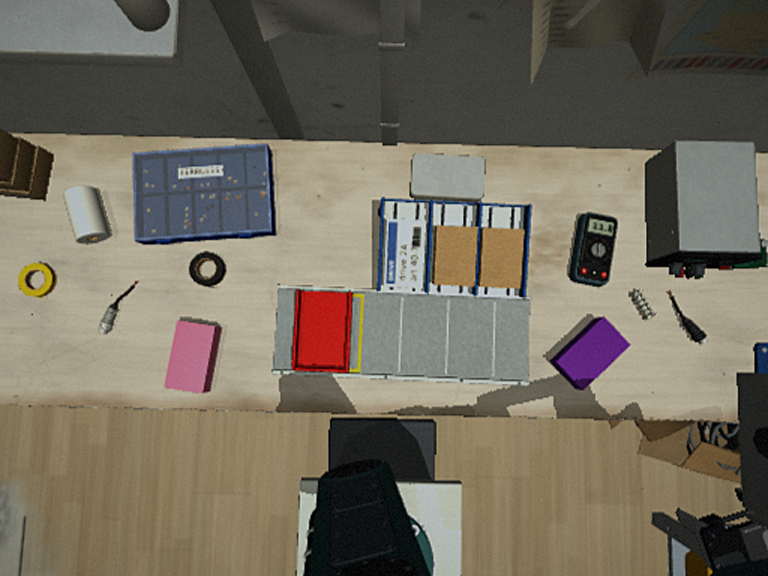

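View pics/side0.png

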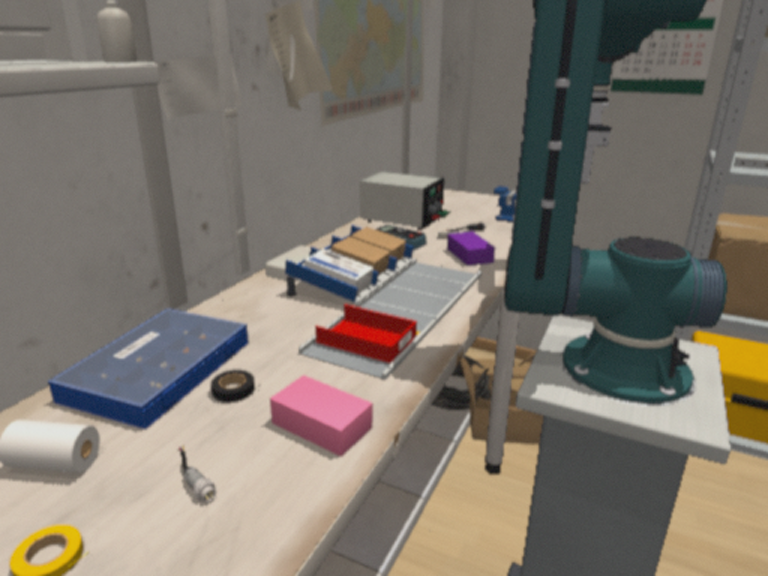

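White carton candidates in the top view: (271,168) white with blue/yellow print, in the left lane; (131,236) pink; (395,234) purple. Only the first is white and lies in a lane. I'll confirm it in an enlarged crop and locate the rack.

```bash
python3 - <<'E'
from h import *
s=snapshot("top"); im=cv2.cvtColor(s["image"],cv2.COLOR_RGB2BGR)
c=im[120:260,175:365]
cv2.imwrite("pics/crop1.png",cv2.resize(c,None,fx=4,fy=4,interpolation=cv2.INTER_CUBIC))
cv2.imwrite("pics/raw_top.png",im)
E
```

```text
(no output)
```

View pics/crop1.png

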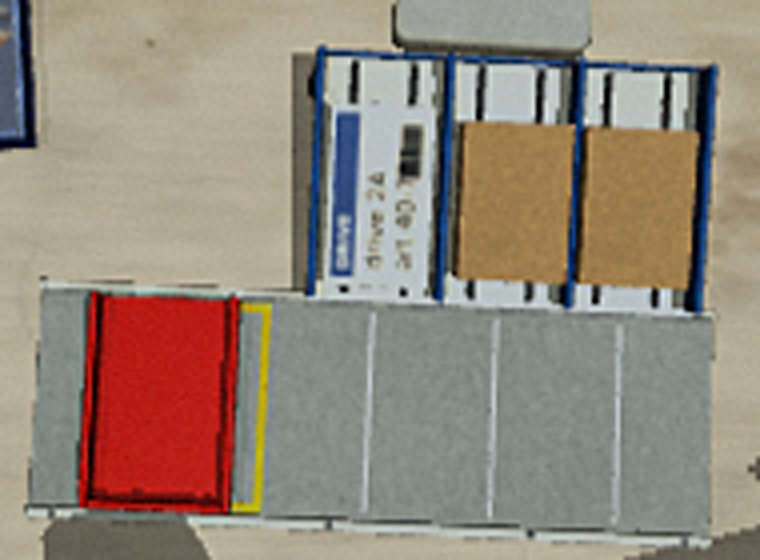

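```bash
cat >> h.py <<'E'
from scipy.spatial.transform import Rotation as Ro
from scipy.optimize import least_squares
def proj(s,P):
    P=np.atleast_2d(P); R=Ro.from_euler("xyz",s["orientation"]).as_matrix()
    c=(P-s["origin"])@R
    return np.c_[s["cx"]+s["fx"]*c[:,0]/-c[:,2], s["cy"]-s["fy"]*c[:,1]/-c[:,2]]
def back(s,uv,z):
    uv=np.atleast_2d(uv).astype(float); R=Ro.from_euler("xyz",s["orientation"]).as_matrix()
    d=np.c_[(uv[:,0]-s["cx"])/s["fx"],-(uv[:,1]-s["cy"])/s["fy"],-np.ones(len(uv))]@R.T
    t=(z-s["origin"][2])/d[:,2]
    return s["origin"]+d*t[:,None]
def r2w(pose,P):
    P=np.atleast_2d(P); x,y,a=pose; c,s_=np.cos(a),np.sin(a)
    return np.c_[x+c*P[:,0]-s_*P[:,1], y+s_*P[:,0]+c*P[:,1], P[:,2]]
def w2r(pose,P):
    P=np.atleast_2d(P); x,y,a=pose; c,s_=np.cos(a),np.sin(a)
    d=P[:,:2]-[x,y]
    return np.c_[c*d[:,0]+s_*d[:,1], -s_*d[:,0]+c*d[:,1], P[:,2]]
E
python3 - <<'E'
from h import *
s=snapshot("top")
f=lambda p:(np.array(p)+.5)/4-.5+[175,120]
obs=[ # crop px, rack pt, use (both/x only in image u)
((374,313),(-4,94,.003),'u'),((497,320),(-4,0,.003),'u'),((620,325),(-4,-94,.003),'u'),
((364,513),(-160,94,.003),'u'),((490,518),(-160,0,.003),'u'),((615,525),(-160,-94,.003),'u'),
((30,508),(-163,345,.012),'b'),((708,535),(-163,-165,.012),'b'),
((42,283),(0,345,.013),'b'),((714,315),(0,-165,.013),'b'),
((321,50),(182,141,.083),'b'),((714,70),(182,-141,.083),'b'),((449,57),(182,47,.083),'b'),((580,64),(182,-47,.083),'b')]
U=np.array([f(o[0]) for o in obs]); P=np.array([[o[1][0]/1e3,o[1][1]/1e3,o[1][2]] for o in obs])
w=np.array([[1,0] if o[2]=='u' else [1,1] for o in obs])
res=lambda p:((proj(s,r2w(p,P))-U)*w).ravel()
r=least_squares(res,[.45,-.05,0],loss="soft_l1"); print(r.x); print(np.round(res(r.x).reshape(-1,2),1))
np.save("pose.npy",r.x)
pose=r.x
# overlay
im=cv2.cvtColor(s["image"],cv2.COLOR_RGB2BGR); big=cv2.resize(im[120:260,175:365],None,fx=4,fy=4,interpolation=cv2.INTER_CUBIC)
def dl(a,b,c):
    q=proj(s,r2w(pose,np.array([a,b])/1e3)); q=((q-[175,120]+.5)*4-.5).round().astype(int)
    cv2.line(big,tuple(q[0].tolist()),tuple(q[1].tolist()),c,1)
for y in (94,0,-94): dl((0,y,3),(-163,y,3),(255,0,255))
for y in (141,47,-47,-141): dl((0,y,52),(182,y,83),(0,255,0))
dl((0,141,19),(0,-141,19),(0,255,255)); dl((182,141,83),(182,-141,83),(0,255,0))
for x,z in((0,13),(-163,12),(-171,12)): dl((x,345,z),(x,-165,z),(255,255,0))
for a,b in(((-145.5,313),(-17.5,313)),((-145.5,157),(-17.5,157)),((-145.5,313),(-145.5,157)),((-17.5,313),(-17.5,157))): dl((*a,3),(*b,3),(255,0,0))
t=np.tan(.17)
for yy in (94-37.5,94+37.5): dl((13-8,yy,19+13*t+44),(143-8,yy,19+143*t+44),(0,0,255))
cv2.imwrite("pics/ov1.png",big)
# tray corners top z=39mm
for p in((92,293),(240,297),(229,512),(80,508)):
    print(p,np.round(w2r(pose,back(s,f(p),.039))*1e3,1))
print("mouth",r2w(pose,[0,0,.019]),"laneback",r2w(pose,[.165,.094,.05]),"pack",r2w(pose,[-.0815,.235,.003]))
E
```

```text
[ 0.51338903 -0.12769164 -0.01967006]
[[-0.5  0. ]
 [-0.3  0. ]
 [-0.1  0. ]
 [-0.2  0. ]
 [-0.3  0. ]
 [-0.1  0. ]
 [-1.3  1.2]
 [ 1.1  2.1]
 [-0.7  2.7]
 [ 0.6  2.3]
 [ 0.  -1.6]
 [ 0.1 -2.1]
 [ 0.8 -1.9]
 [ 0.9 -2.1]]
(92, 293) [[-3.000e-01  3.009e+02  3.900e+01]]
(240, 297) [[  1.7 192.5  39. ]]
(229, 512) [[-154.5  192.3   39. ]]
(80, 508) [[-156.4  299.8   39. ]]
mouth [[ 0.51338903 -0.12769164  0.019     ]] laneback [[ 0.68020598 -0.03695517  0.05      ]] pack [[0.43652697 0.10886591 0.003     ]]
```

View pics/ov1.png

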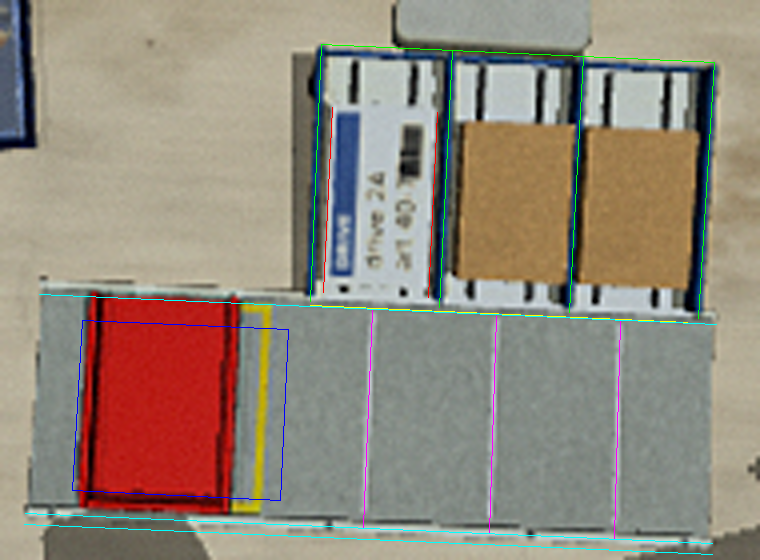

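```bash
python3 - <<'E'
from h import *
s=snapshot("top")
f=lambda p:(np.array(p)+.5)/4-.5+[175,120]
obs=[((374,313),(-4,94,.003),'u'),((497,320),(-4,0,.003),'u'),((620,325),(-4,-94,.003),'u'),
((364,513),(-160,94,.003),'u'),((490,518),(-160,0,.003),'u'),((615,525),(-160,-94,.003),'u'),
((268,305),(-4,171,.003),'b'),((262,511),(-159,171,.003),'b'),
((30,506),(-163,345,.012),'v'),((708,534),(-163,-165,.012),'v'),
((42,290),(0,345,.013),'v'),((713,317),(0,-165,.013),'v'),((310,297),(0,144,.019),'v'),((572,308),(0,-47,.019),'v')]
U=np.array([f(o[0]) for o in obs]); P=np.array([[o[1][0]/1e3,o[1][1]/1e3,o[1][2]] for o in obs])
w=np.array([{'u':[1,0],'v':[0,1],'b':[1,1]}[o[2]] for o in obs])
res=lambda p:((proj(s,r2w(p,P))-U)*w).ravel()
r=least_squares(res,[.45,-.05,0],loss="soft_l1"); print(r.x); print(np.round(res(r.x).reshape(-1,2),1).tolist())
pose=r.x; np.save("pose.npy",pose)
for p in((92,293),(240,297),(229,512),(80,508)):
    print(p,np.round(w2r(pose,back(s,f(p),.039))*1e3,1))
for p in((333,108),(437,108)):
    print("wc",p,np.round(w2r(pose,back(s,f(p),.087))*1e3,1))
print("rear dividers if z=.083",[np.round(w2r(pose,back(s,f(p),.083))*1e3,1).tolist() for p in((321,50),(449,57),(714,70))])
print("greybox top",[np.round(w2r(pose,back(s,f(p),z))*1e3,1).tolist() for p in((398,45),) for z in (.04,.08)])
print("mouth",r2w(pose,[0,0,.019]),"laneback",r2w(pose,[.165,.094,.05]),"pack",r2w(pose,[-.0815,.235,.003]))
s=snapshot("side"); im=cv2.cvtColor(s["image"],cv2.COLOR_RGB2BGR); big=cv2.resize(im[130:260,170:350],None,fx=4,fy=4,interpolation=cv2.INTER_CUBIC)
def dl(a,b,c):
    q=proj(s,r2w(pose,np.array([a,b])/1e3)); q=((q-[170,130]+.5)*4-.5).round().astype(int)
    cv2.line(big,tuple(q[0].tolist()),tuple(q[1].tolist()),c,1)
for y in (94,0,-94): dl((0,y,3),(-163,y,3),(255,0,255))
for y in (141,47,-47,-141): dl((0,y,52),(182,y,83),(0,255,0))
dl((0,141,19),(0,-141,19),(0,255,255)); dl((182,141,50),(182,-141,50),(0,255,0))
for x,z in((0,13),(-163,12),(-171,12)): dl((x,345,z),(x,-165,z),(255,255,0))
cv2.imwrite("pics/ov2.png",big)
E
```

```text
[ 0.51905877 -0.12767618 -0.01502694]
[[-0.4, -0.0], [-0.3, -0.0], [-0.1, -0.0], [0.1, 0.0], [0.0, 0.0], [0.1, 0.0], [0.7, -0.2], [-0.1, -0.1], [-0.0, 0.3], [0.0, 0.1], [-0.0, -0.4], [0.0, -0.3], [-0.0, 0.3], [-0.0, 0.2]]
(92, 293) [[ -4.5 300.8  39. ]]
(240, 297) [[ -3.1 192.4  39. ]]
(229, 512) [[-159.3  192.9   39. ]]
(80, 508) [[-160.7  300.4   39. ]]
wc (333, 108) [[129.4 129.7  87. ]]
wc (437, 108) [[132.5  55.9  87. ]]
rear dividers if z=.083 [[[172.2, 140.0, 83.0]], [[171.0, 48.3, 83.0]], [[169.6, -141.8, 83.0]]]
greybox top [[[190.8, 83.3, 40.0]], [[179.1, 85.0, 80.0]]]
mouth [[ 0.51905877 -0.12767618  0.019     ]] laneback [[ 0.68545262 -0.03616614  0.05      ]] pack [[0.44109917 0.10852194 0.003     ]]
```

View pics/ov2.png

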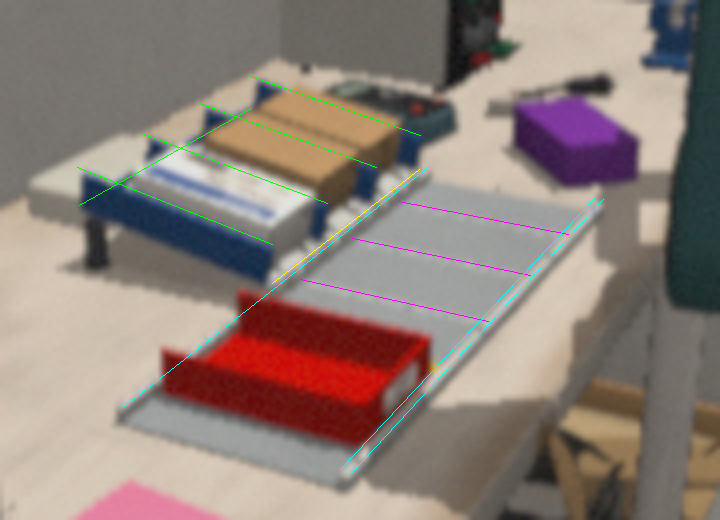

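The crop shows the white printed carton in the left lane (y=+94), with brown cartons in the other two. The rack pose fit overlays the slideway in the side view well. I now go left of the tray with shut fingers.

Request:
play_rows:
  rows:
    - {"x": 0,"y": 0,"z": 0,"twist": 0.115,"jaw": -1}
    - {"x": 0,"y": 0,"z": 0,"twist": 0.115,"jaw": -1}
    - {"x": 0,"y": 0,"z": 0,"twist": 0.113,"jaw": -1}
    - {"x": -3.6,"y": -1.3,"z": 0,"twist": 0,"jaw": -1}
    - {"x": -3.6,"y": -1.3,"z": 0,"twist": 0,"jaw": -1}
    - {"x": -3.6,"y": -1.3,"z": 0,"twist": 0,"jaw": -1}
    - {"x": -3.6,"y": -1.3,"z": 0,"twist": 0,"jaw": -1}
    - {"x": -3.6,"y": -1.3,"z": 0,"twist": 0,"jaw": -1}
    - {"x": -3.6,"y": -1.3,"z": 0,"twist": 0,"jaw": -1}
    - {"x": -3.6,"y": -1.3,"z": 0,"twist": 0,"jaw": -1}
    - {"x": -3.6,"y": -1.3,"z": 0,"twist": 0,"jaw": -1}
    - {"x": -3.6,"y": -1.3,"z": 0,"twist": 0,"jaw": -1}

```text
time: 1.7
tool_pos: [0.2992, -0.1969, 0.1789]
ee_rot: [-3.141, -0.001, -1.587]
wrist_force: [1.1, -0.0, 0.0]
width: 0.0174
```

```bash
cat >> h.py <<'E'
def st():
    o=get_obs(); pose=np.load("pose.npy")
    print("t",round(o["time"],2),"tool rack mm",np.round(w2r(pose,o["tool_pos"])*1e3,1)[0],"rpy",np.round(o["ee_rot"],3),"want yaw",round(pose[2]-np.pi/2,3),"F",np.round(o["wrist_force"],1),"w",np.round(o["width"],4))
E
python3 -c "
from h import *
st()"
```

```text
t 1.7 tool rack mm [-218.8  -72.5  178.9] rpy [-3.141e+00 -1.000e-03 -1.587e+00] want yaw -1.586 F [ 1.1 -0.   0. ] w 0.0174
```

Request:
play_rows:
  rows:
    - {"x": -3.6,"y": -1.2,"z": 0,"twist": 0,"jaw": -1}
    - {"x": -3.6,"y": -1.2,"z": 0,"twist": 0,"jaw": -1}
    - {"x": -3.6,"y": -1.2,"z": 0,"twist": 0,"jaw": -1}
    - {"x": -3.6,"y": -1.2,"z": 0,"twist": 0,"jaw": -1}
    - {"x": -3.6,"y": -1.2,"z": 0,"twist": 0,"jaw": -1}
    - {"x": -3.6,"y": -1.2,"z": 0,"twist": 0,"jaw": -1}
    - {"x": -3.6,"y": -1.2,"z": 0,"twist": 0,"jaw": -1}
    - {"x": -3.6,"y": -1.2,"z": 0,"twist": 0,"jaw": -1}
    - {"x": -3.6,"y": -1.2,"z": 0,"twist": 0,"jaw": -1}
    - {"x": -3.6,"y": -1.2,"z": 0,"twist": 0,"jaw": -1}
    - {"x": -3.0,"y": -1.0,"z": 0,"twist": 0,"jaw": -1}
    - {"x": 0,"y": 0,"z": 0,"twist": 0,"jaw": -1}

```text
time: 2.7
tool_pos: [0.4355, 0.1941, 0.1779]
ee_rot: [3.141, 0.002, -1.58]
wrist_force: [-0.4, -0.2, -0.2]
width: 0.0003
```

```bash
python3 -c "
from h import *
st()
s=snapshot('top'); save(s,'top2')
s=snapshot('wrist'); save(s,'wrist2'); print(s['tool_from_camera'],s['fx'],s['cx'],s['cy'])"
```

```text
t 2.7 tool rack mm [-88.3 320.5 177.9] rpy [ 3.141e+00  2.000e-03 -1.580e+00] want yaw -1.586 F [-0.4 -0.2 -0.2] w 0.0003
[[ 9.99999758e-01 -2.25705800e-04 -6.58433492e-04  1.03118677e-03]
 [-3.99383751e-04 -9.60809719e-01 -2.77208449e-01 -7.90881161e-02]
 [-5.70061744e-04  2.77208645e-01 -9.60809576e-01 -2.05627776e-01]
 [ 0.00000000e+00  0.00000000e+00  0.00000000e+00  1.00000000e+00]] 315.7073018454209 256.7412030021371 201.05066238903387
```

View pics/wrist2.png

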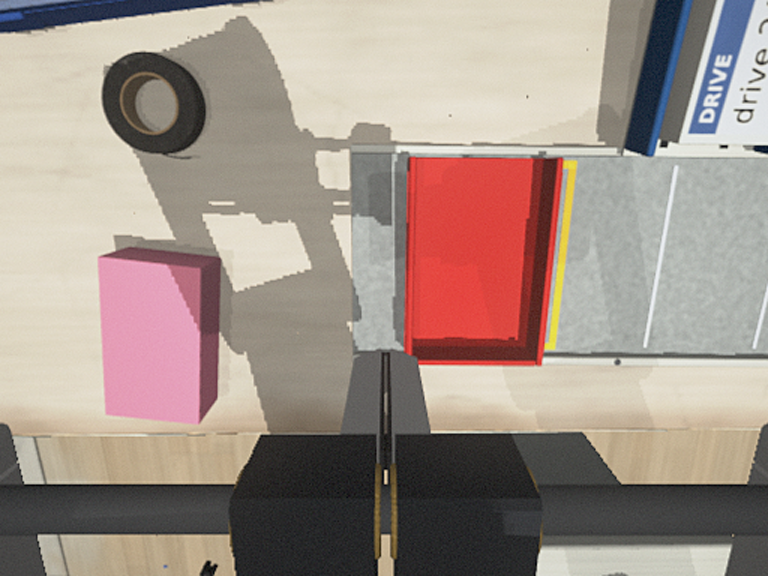

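View pics/top2.png

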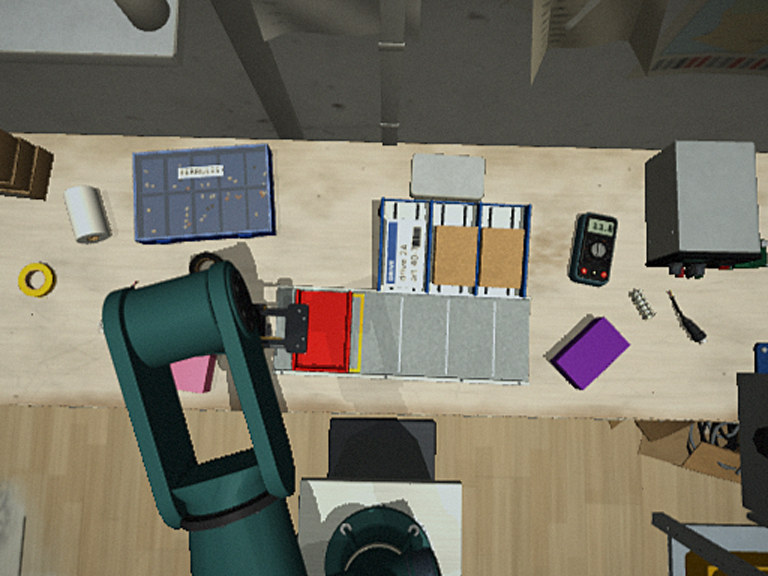

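Wrist view: fingers stand left of the tray (tray's left wall at ~(410,260)), over the grey plate. Descend, then push the tray to the right.

Request:
play_rows:
  rows:
    - {"x": -0.6,"y": -0.6,"z": 3,"twist": 0.006,"jaw": -1}
    - {"x": 0,"y": 0,"z": 3.5,"twist": 0,"jaw": -1}
    - {"x": 0,"y": 0,"z": 3.5,"twist": 0,"jaw": -1}
    - {"x": 0,"y": 0,"z": 3.5,"twist": 0,"jaw": -1}
    - {"x": 0,"y": 0,"z": 2.4,"twist": 0,"jaw": -1}
    - {"x": 0,"y": 0,"z": 0,"twist": 0,"jaw": -1}
    - {"x": 0.7,"y": 0,"z": 0,"twist": 0,"jaw": -1}
    - {"x": 0.7,"y": 0,"z": 0,"twist": 0,"jaw": -1}
    - {"x": 0.7,"y": 0,"z": 0,"twist": 0,"jaw": -1}
    - {"x": 0.7,"y": 0,"z": 0,"twist": 0,"jaw": -1}
    - {"x": 0,"y": 0,"z": 0,"twist": 0,"jaw": -1}

```text
time: 3.72
tool_pos: [0.4417, 0.166, 0.0214]
ee_rot: [-3.138, 0.0, -1.594]
wrist_force: [0.5, -0.1, 0.1]
width: 0.0008
```

```bash
python3 -c "
from h import *
st()
s=snapshot('top'); save(s,'top3')
s=snapshot('wrist'); save(s,'wrist3')"
```

```text
t 3.72 tool rack mm [-81.7 292.5  21.4] rpy [-3.138  0.    -1.594] want yaw -1.586 F [ 0.5 -0.1  0.1] w 0.0008
```

View pics/wrist3.png

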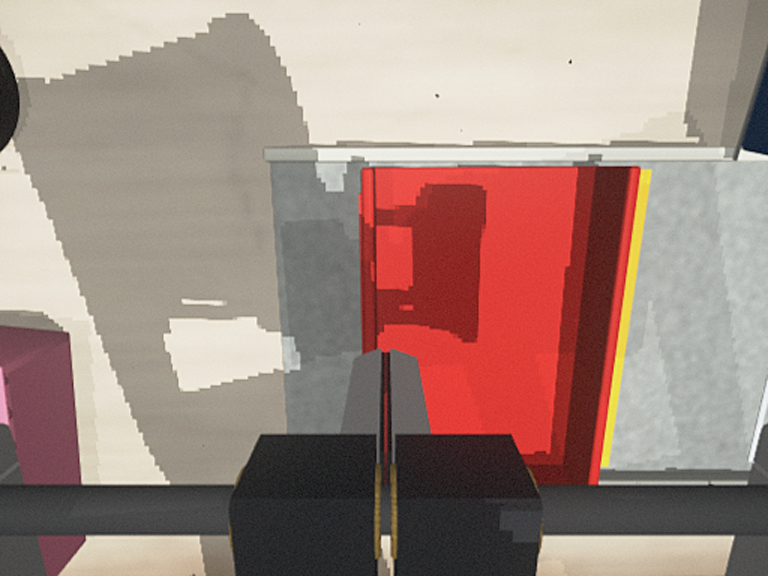

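```bash
cat >> h.py <<'E'
def wback(s,o,uv,z):
    uv=np.atleast_2d(uv).astype(float); T=s["tool_from_camera"]
    R=Ro.from_euler("xyz",o["ee_rot"]).as_matrix()
    d=np.c_[(uv[:,0]-s["cx"])/s["fx"],-(uv[:,1]-s["cy"])/s["fy"],-np.ones(len(uv))]@T[:3,:3].T@R.T
    o0=o["tool_pos"]+R@T[:3,3]
    t=(z-o0[2])/d[:,2]
    return o0+d*t[:,None]
def wr(s,o,pts,z,div=1.5):
    pose=np.load("pose.npy")
    return np.round(w2r(pose,wback(s,o,(np.array(pts)+.5)/div-.5,z))*1e3,1)
E
python3 -c "
from h import *
o=get_obs(); s=snapshot('wrist')
print(s['image'].shape)
print('tray top pts',wr(s,o,[(361,168),(361,340),(641,168),(600,470)],.039).tolist())
print('yellow',wr(s,o,[(652,170)],.003).tolist())
print('plate corner',wr(s,o,[(265,160)],.013).tolist())"
```

```text
(384, 512, 3)
tray top pts [[-4.2, 301.1, 39.0], [-73.9, 302.5, 39.0], [-4.9, 194.4, 39.0], [-138.1, 194.3, 39.0]]
yellow [[-6.1, 170.6, 3.0]]
plate corner [[-0.7, 343.7, 13.0]]
```

```bash
python3 - <<'E'
from h import *
st()
s=snapshot("wrist"); im=cv2.cvtColor(s["image"],cv2.COLOR_RGB2BGR)
a=cv2.resize(im[200:330,190:330],None,fx=4,fy=4,interpolation=cv2.INTER_CUBIC)
cv2.imwrite("pics/w4.png",a)
s=snapshot("side"); im=cv2.cvtColor(s["image"],cv2.COLOR_RGB2BGR)
a=cv2.resize(im[130:280,150:340],None,fx=4,fy=4,interpolation=cv2.INTER_CUBIC)
cv2.imwrite("pics/s4.png",a)
E
```

```text
t 3.87 tool rack mm [-82.5 293.8  20.4] rpy [-3.140e+00  1.000e-03 -1.593e+00] want yaw -1.586 F [-0.4 -0.1 -0.2] w 0.0001
```

View pics/w4.png

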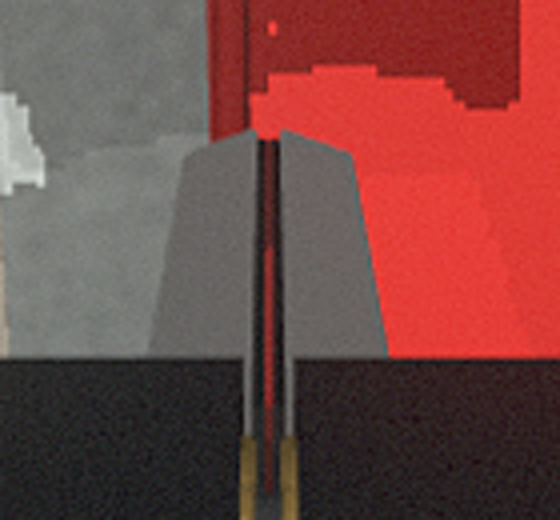

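View pics/s4.png

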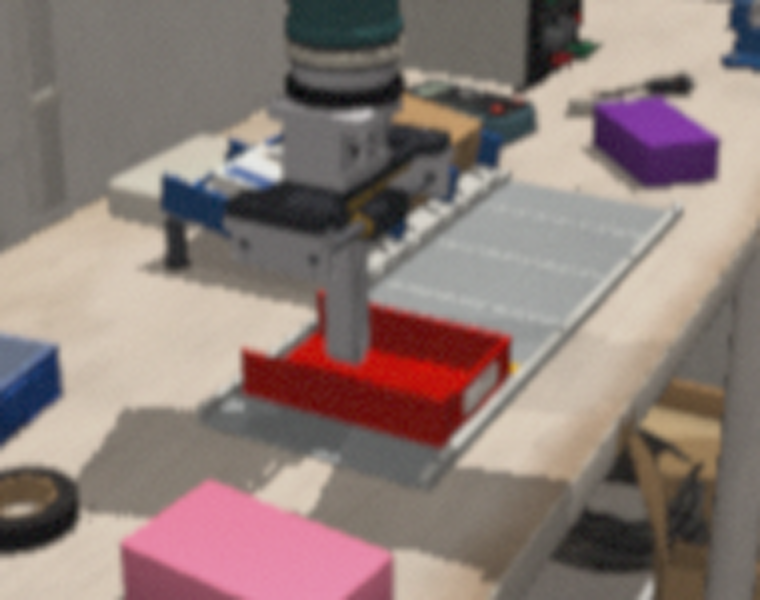

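```bash
python3 - <<'E'
from h import *
o=get_obs(); pose=np.load("pose.npy")
s=snapshot("side")
f=lambda q:((q-[150,130]+.5)*4-.5).round()
print("tcp in s4",f(proj(s,o["tool_pos"])))
for z in (21,39,50,70): print(z,f(proj(s,r2w(pose,np.array([-82,293,z])/1e3))))
print("tray left wall top near", f(proj(s,r2w(pose,np.array([[-4,301,39],[-160,301,39],[-4,193,39],[-160,193,39]])/1e3))))
s=snapshot("top"); im=cv2.cvtColor(s["image"],cv2.COLOR_RGB2BGR)
cv2.imwrite("pics/t4.png",cv2.resize(im[120:260,175:365],None,fx=4,fy=4,interpolation=cv2.INTER_CUBIC))
E
```

```text
tcp in s4 [[348. 393.]]
21 [[348. 390.]]
39 [[347. 367.]]
50 [[347. 352.]]
70 [[347. 326.]]
tray left wall top near [[243. 346.]
 [447. 399.]
 [322. 286.]
 [514. 331.]]
```

View pics/t4.png

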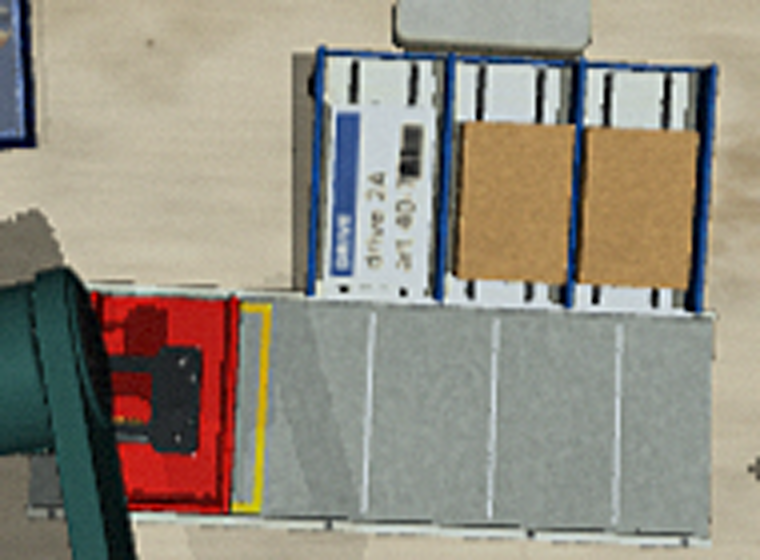

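```bash
python3 - <<'E'
from h import *
s=snapshot("wrist"); T=np.linalg.inv(s["tool_from_camera"])
for zt in (0,-.01,-.02,-.025):
  for y in (-.008,.008):
    P=np.array([[x,y,zt,1] for x in (-.0125,.0125)])@T.T
    uv=np.c_[s["cx"]+s["fx"]*P[:,0]/-P[:,2],s["cy"]-s["fy"]*P[:,1]/-P[:,2]]
    print(zt,y,np.round(((uv-[190,200]+.5)*4-.5)).tolist())
E
```

```text
0 -0.008 [[189.0, 71.0], [334.0, 71.0]]
0 0.008 [[190.0, 158.0], [333.0, 158.0]]
-0.01 -0.008 [[185.0, 91.0], [337.0, 91.0]]
-0.01 0.008 [[187.0, 181.0], [336.0, 181.0]]
-0.02 -0.008 [[181.0, 113.0], [341.0, 113.0]]
-0.02 0.008 [[183.0, 207.0], [339.0, 207.0]]
-0.025 -0.008 [[179.0, 125.0], [342.0, 125.0]]
-0.025 0.008 [[181.0, 220.0], [341.0, 220.0]]
```

The side view (tip at s4 pixel (345,362), above the wall rim) and the wrist view agree that the fingertips end some 20 mm above the nominal TCP. So the fingers passed over the tray wall, with no contact and the tray unmoved. I back off to the left and check the tip height against the plate.

Request:
play_rows:
  rows:
    - {"x": 0,"y": 0,"z": -1.5,"twist": 0,"jaw": -1}
    - {"x": -1.7,"y": 0,"z": 0,"twist": 0,"jaw": -1}
    - {"x": -1.7,"y": 0,"z": 0,"twist": 0,"jaw": -1}
    - {"x": 0,"y": 0,"z": 0,"twist": -0.007,"jaw": -1}
    - {"x": 0,"y": 0,"z": 1.0,"twist": 0,"jaw": -1}
    - {"x": 0,"y": 0,"z": 0.5,"twist": 0,"jaw": -1}
    - {"x": 0,"y": 0,"z": 0,"twist": 0,"jaw": -1}

```text
time: 4.7
tool_pos: [0.4393, 0.2002, 0.0171]
ee_rot: [3.137, -0.002, -1.585]
wrist_force: [-0.8, -0.1, -0.7]
width: 0.0
```

```bash
python3 - <<'E'
from h import *
st(); o=get_obs()
s=snapshot("side"); im=cv2.cvtColor(s["image"],cv2.COLOR_RGB2BGR)
f=lambda q:((q-[170,170]+.5)*6-.5).round()
pose=np.load("pose.npy"); r=w2r(pose,o["tool_pos"])[0]
for dz in (0,.01,.02,.03): print(dz,f(proj(s,r2w(pose,r+[0,0,dz])))[0])
cv2.imwrite("pics/s5.png",cv2.resize(im[170:265,170:290],None,fx=6,fy=6,interpolation=cv2.INTER_CUBIC))
E
```

```text
t 4.7 tool rack mm [-84.7 326.7  17.1] rpy [ 3.137e+00 -2.000e-03 -1.585e+00] want yaw -1.586 F [-0.8 -0.1 -0.7] w 0.0
0 [369. 389.]
0.01 [369. 369.]
0.02 [369. 349.]
0.03 [368. 329.]
```

View pics/s5.png

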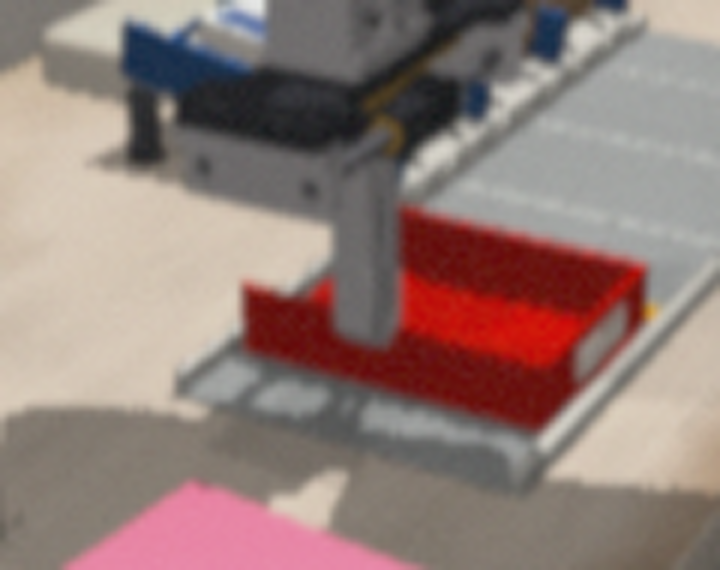

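The tip shows at s5 (370,345), while the TCP projects to row 389. The fingers therefore end about 21 mm short of the nominal TCP, and I lower accordingly and push.

Request:
play_rows:
  rows:
    - {"x": 0,"y": 0,"z": 1.0,"twist": 0,"jaw": -1}
    - {"x": 0,"y": 0,"z": 1.0,"twist": 0,"jaw": -1}
    - {"x": 0,"y": 0,"z": 0,"twist": 0,"jaw": -1}
    - {"x": 0.8,"y": 0,"z": 0,"twist": 0,"jaw": -1}
    - {"x": 0.8,"y": 0,"z": 0,"twist": 0,"jaw": -1}
    - {"x": 0.8,"y": 0,"z": 0,"twist": 0,"jaw": -1}
    - {"x": 0.8,"y": 0,"z": 0,"twist": 0,"jaw": -1}
    - {"x": 0.8,"y": 0,"z": 0,"twist": 0,"jaw": -1}
    - {"x": 0.8,"y": 0,"z": 0,"twist": 0,"jaw": -1}
    - {"x": 0,"y": 0,"z": 0,"twist": 0,"jaw": -1}

```text
time: 5.58
tool_pos: [0.4406, 0.1514, -0.0002]
ee_rot: [-3.141, -0.002, -1.587]
wrist_force: [0.2, 0.0, -0.7]
width: 0.0003
```

```bash
python3 - <<'E'
from h import *
st()
s=snapshot("wrist"); save(s,"w6")
s=snapshot("side"); im=cv2.cvtColor(s["image"],cv2.COLOR_RGB2BGR)
cv2.imwrite("pics/s6.png",cv2.resize(im[130:280,150:340],None,fx=4,fy=4,interpolation=cv2.INTER_CUBIC))
E
```

```text
t 5.58 tool rack mm [-8.270e+01  2.778e+02 -2.000e-01] rpy [-3.141e+00 -2.000e-03 -1.587e+00] want yaw -1.586 F [ 0.2  0.  -0.7] w 0.0003
```

View pics/w6.png

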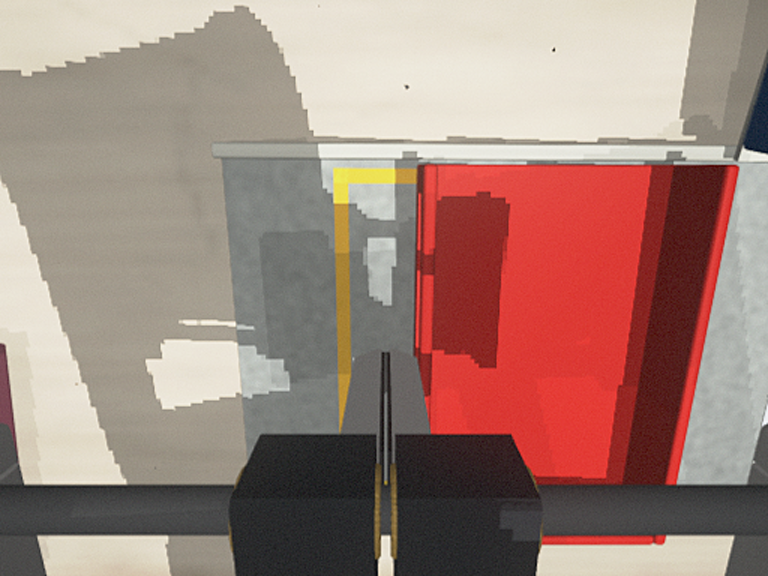

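View pics/s6.png

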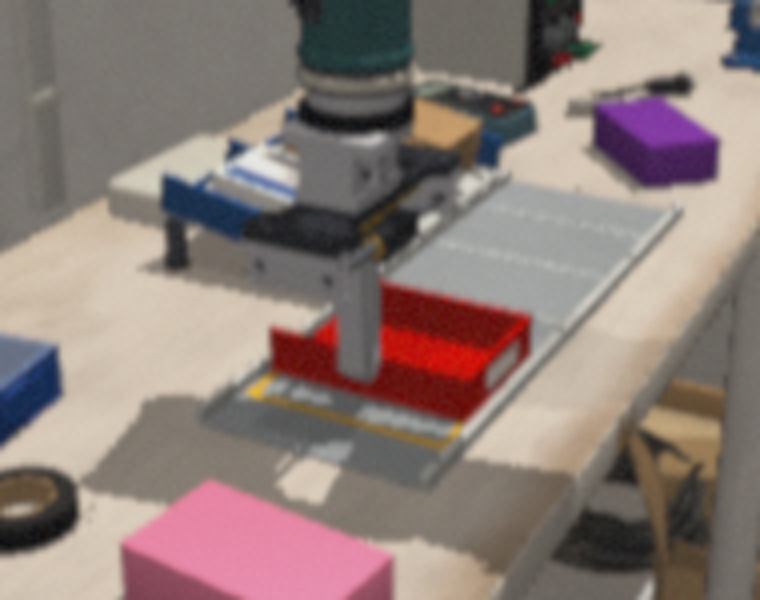

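The push works: the tray is sliding squarely, its left wall at (418,168) and the outline now visible left of it. Continue to the lane.

Request:
play_rows:
  rows:
    - {"x": 1.05,"y": 0,"z": 0,"twist": 0,"jaw": -1}
    - {"x": 1.05,"y": 0,"z": 0,"twist": 0,"jaw": -1}
    - {"x": 1.05,"y": 0,"z": 0,"twist": 0,"jaw": -1}
    - {"x": 1.05,"y": 0,"z": 0,"twist": 0,"jaw": -1}
    - {"x": 1.05,"y": 0,"z": 0,"twist": 0,"jaw": -1}
    - {"x": 1.05,"y": 0,"z": 0,"twist": 0,"jaw": -1}
    - {"x": 1.05,"y": 0,"z": 0,"twist": 0,"jaw": -1}
    - {"x": 1.05,"y": 0,"z": 0,"twist": 0,"jaw": -1}
    - {"x": 1.05,"y": 0,"z": 0,"twist": 0,"jaw": -1}
    - {"x": 1.0,"y": 0,"z": 0,"twist": 0,"jaw": -1}
    - {"x": 0.8,"y": 0,"z": 0,"twist": 0,"jaw": -1}
    - {"x": 0,"y": 0,"z": 0,"twist": 0,"jaw": -1}

```text
time: 6.68
tool_pos: [0.4387, 0.0384, -0.0005]
ee_rot: [3.141, -0.003, -1.587]
wrist_force: [-0.7, -0.7, 0.1]
width: 0.0004
```

```bash
python3 - <<'E'
from h import *
st()
s=snapshot("wrist"); save(s,"w7")
s=snapshot("top"); im=cv2.cvtColor(s["image"],cv2.COLOR_RGB2BGR)
cv2.imwrite("pics/t7.png",cv2.resize(im[120:260,175:365],None,fx=4,fy=4,interpolation=cv2.INTER_CUBIC))
E
```

```text
t 6.68 tool rack mm [-82.8 164.8  -0.5] rpy [ 3.141e+00 -3.000e-03 -1.587e+00] want yaw -1.586 F [-0.7 -0.7  0.1] w 0.0004
```

View pics/w7.png

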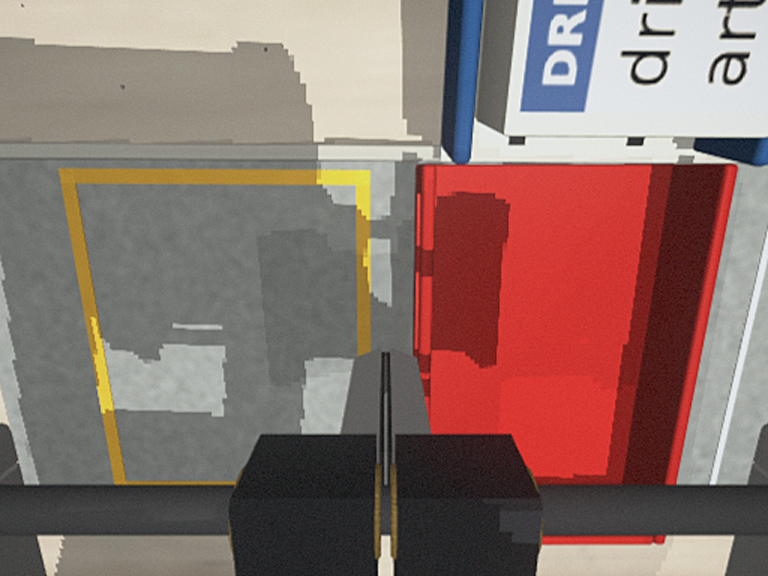

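View pics/t7.png

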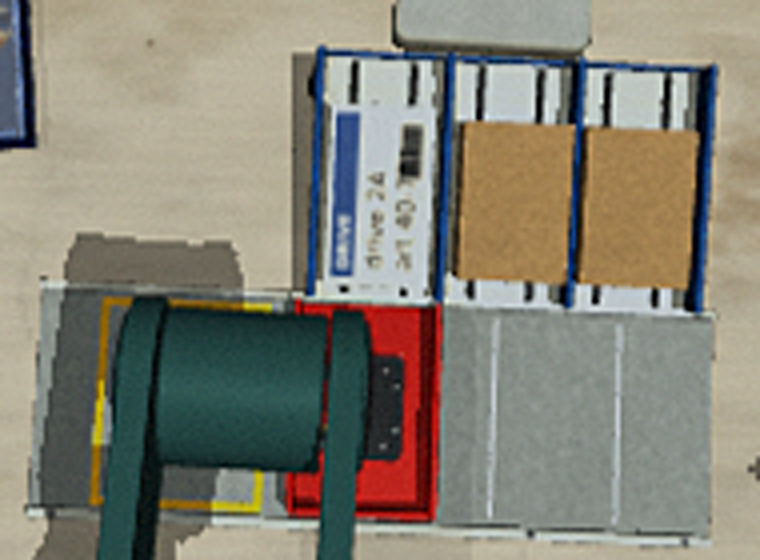

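```bash
python3 - <<'E'
from h import *
o=get_obs(); s=snapshot("wrist"); st()
print('tray top outer',wr(s,o,[(416,168),(416,340),(737,167),(680,480)],.039).tolist())
print('divider left outer top front',wr(s,o,[(450,160),(470,160)],.050).tolist())
print('carton left front bottom/top',wr(s,o,[(505,137)],.065).tolist())
print('lane line y=0',wr(s,o,[(712,480)],.003).tolist())
print('yellow right outer',wr(s,o,[(370,170),(370,350)],.003).tolist(),'left', wr(s,o,[(60,170)],.003).tolist())
s2=snapshot("top"); f=lambda p:(np.array(p)+.5)/4-.5+[175,120]; pose=np.load("pose.npy")
for p in((442,305),(437,520)): print(np.round(w2r(pose,back(s2,f(p),.039))*1e3,1))
E
```

```text
t 6.83 tool rack mm [-83.5 166.1  -1.1] rpy [ 3.140e+00 -2.000e-03 -1.585e+00] want yaw -1.586 F [-0.4  0.2 -0. ] w 0.0005
tray top outer [[-5.1, 154.3, 39.0], [-66.8, 153.1, 39.0], [-4.8, 46.1, 39.0], [-128.0, 43.9, 39.0]]
divider left outer top front [[-2.7, 144.4, 50.0], [-2.7, 138.1, 50.0]]
carton left front bottom/top [[3.4, 131.3, 65.0]]
lane line y=0 [[-155.0, 1.6, 3.0]]
yellow right outer [[-6.2, 170.7, 3.0], [-85.3, 171.4, 3.0]] left [[-6.2, 297.5, 3.0]]
[[-2.9 44.  39. ]]
[[-159.1   42.6   39. ]]
```

Request:
play_rows:
  rows:
    - {"x": 0.25,"y": 0,"z": 0,"twist": 0,"jaw": -1}
    - {"x": 0.25,"y": 0,"z": 0,"twist": 0,"jaw": -1}
    - {"x": 0,"y": 0,"z": 0,"twist": 0,"jaw": -1}
    - {"x": -1.0,"y": 0,"z": 0,"twist": 0,"jaw": -1}
    - {"x": 0,"y": 0,"z": -3.5,"twist": 0,"jaw": -1}
    - {"x": 0,"y": 0,"z": -3.5,"twist": 0,"jaw": -1}
    - {"x": 0,"y": 0,"z": -3.5,"twist": 0,"jaw": -1}
    - {"x": 0,"y": 0,"z": -2.5,"twist": 0,"jaw": -1}
    - {"x": 2.0,"y": -2.0,"z": 0,"twist": 0,"jaw": -1}
    - {"x": 2.0,"y": -2.0,"z": 0,"twist": 0,"jaw": -1}
    - {"x": 2.0,"y": -2.0,"z": 0,"twist": 0,"jaw": -1}
    - {"x": 0,"y": 0,"z": 0,"twist": 0,"jaw": -1}

```text
time: 7.88
tool_pos: [0.5008, -0.0177, 0.1296]
ee_rot: [-3.14, -0.003, -1.588]
wrist_force: [-1.2, -0.4, -1.4]
width: 0.0002
```

```bash
python3 - <<'E'
from h import *
o=get_obs(); st()
s=snapshot("wrist"); save(s,"w8"); cv2.imwrite("pics/w8raw.png",s["image"])
E
```

```text
t 7.88 tool rack mm [-19.9 109.7 129.6] rpy [-3.140e+00 -3.000e-03 -1.588e+00] want yaw -1.586 F [-1.2 -0.4 -1.4] w 0.0002
```

View pics/w8.png

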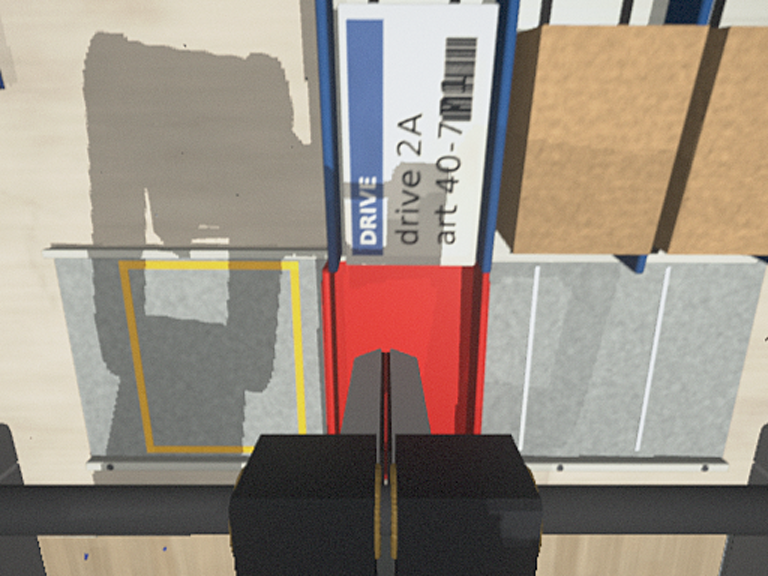

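```bash
python3 - <<'E'
from h import *
o=get_obs(); s=snapshot("wrist"); st()
print('tray top outer',wr(s,o,[(323,270),(329,430),(490,272),(483,430)],.039).tolist())
print('tray inner top',wr(s,o,[(331,270),(481,272)],.039).tolist())
print('lines',wr(s,o,[(538,268),(521,448),(668,268),(638,448)],.003).tolist())
print('carton front top',wr(s,o,[(348,264),(474,264)],.065).tolist())
print('carton back top',wr(s,o,[(336,7),(498,5)],.087).tolist())
print('divider tops front',wr(s,o,[(328,268),(341,268),(482,272),(492,272)],.052).tolist())
E
```

```text
t 7.98 tool rack mm [-22.6 112.4 129.2] rpy [ 3.14   0.    -1.586] want yaw -1.586 F [-0.1 -0.1 -1.1] w 0.0002
tray top outer [[-6.8, 149.9, 39.0], [-122.1, 149.9, 39.0], [-8.3, 43.2, 39.0], [-122.3, 41.3, 39.0]]
tray inner top [[-6.9, 144.7, 39.0], [-8.3, 49.0, 39.0]]
lines [[-13.4, 0.9, 3.0], [-160.5, 1.5, 3.0], [-13.5, -92.1, 3.0], [-160.6, -92.3, 3.0]]
carton front top [[2.3, 131.8, 65.0], [2.3, 58.7, 65.0]]
carton back top [[127.6, 132.8, 87.0], [128.3, 58.0, 87.0]]
divider tops front [[-2.8, 145.0, 52.0], [-2.8, 137.1, 52.0], [-5.4, 51.1, 52.0], [-5.4, 45.0, 52.0]]
```

Tray is centred on the lane (centre ~94.6 mm, carton ~93.8). Next, over to the back of the lane.

Request:
play_rows:
  rows:
    - {"x": 0.4,"y": -3.7,"z": 0,"twist": 0,"jaw": -1}
    - {"x": 0.4,"y": -3.7,"z": 0,"twist": 0,"jaw": -1}
    - {"x": 0.4,"y": -3.7,"z": 0,"twist": 0,"jaw": -1}
    - {"x": 0.4,"y": -3.7,"z": 0,"twist": 0,"jaw": -1}
    - {"x": 0.1,"y": -3.6,"z": 0,"twist": 0,"jaw": -1}
    - {"x": 0,"y": 0,"z": 0,"twist": 0,"jaw": -1}
    - {"x": 0,"y": 0,"z": 0,"twist": 0,"jaw": -1}

```text
time: 8.57
tool_pos: [0.6815, -0.0332, 0.1265]
ee_rot: [3.136, 0.001, -1.584]
wrist_force: [-0.4, 0.2, 1.1]
width: 0.0003
```

```bash
python3 - <<'E'
from h import *
o=get_obs(); st()
s=snapshot("wrist"); save(s,"w9"); st()
s=snapshot("side"); im=cv2.cvtColor(s["image"],cv2.COLOR_RGB2BGR); st()
cv2.imwrite("pics/s9.png",cv2.resize(im[100:250,150:340],None,fx=4,fy=4,interpolation=cv2.INTER_CUBIC))
E
```

```text
t 8.57 tool rack mm [161.   96.9 126.5] rpy [ 3.136e+00  1.000e-03 -1.584e+00] want yaw -1.586 F [-0.4  0.2  1.1] w 0.0003
t 8.62 tool rack mm [160.4  96.9 128.2] rpy [ 3.138  0.    -1.584] want yaw -1.586 F [-0.6 -0.5 -0.7] w 0.0004
t 8.67 tool rack mm [160.2  96.7 129.6] rpy [ 3.14   0.    -1.584] want yaw -1.586 F [-0.3  0.2 -0.8] w 0.0005
```

View pics/w9.png

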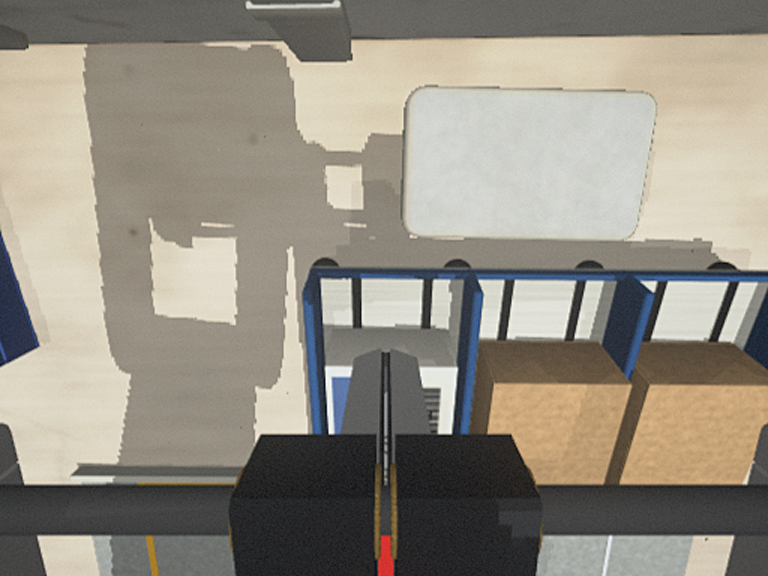

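View pics/s9.png

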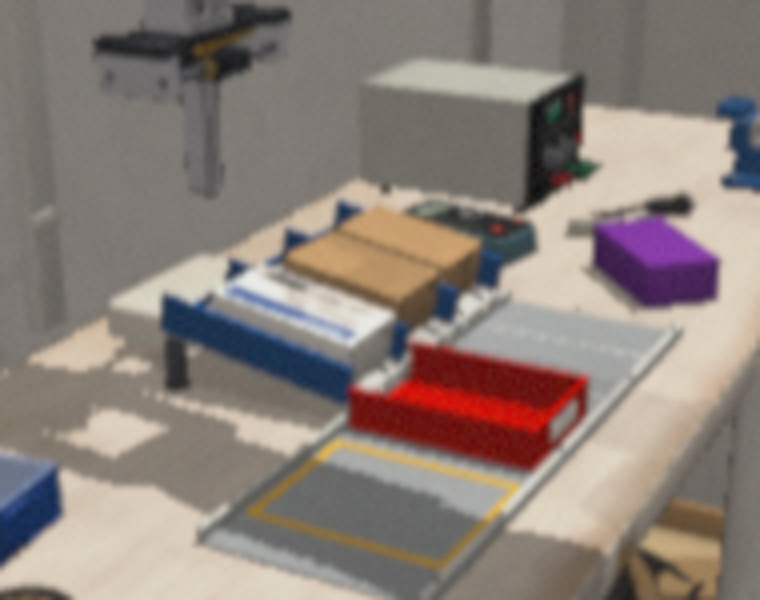

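```bash
python3 - <<'E'
from h import *
o=get_obs(); s=snapshot("wrist")
print('carton back bottom',wr(s,o,[(330,328),(395,328),(458,330)],.043).tolist())
print('carton back top',wr(s,o,[(327,362),(457,364)],.087).tolist())
print('lip top outer/inner',wr(s,o,[(400,268),(400,280)],.057).tolist())
print('div',wr(s,o,[(306,285),(320,280),(462,280),(478,290)],.080).tolist())
print('kraft back tops',wr(s,o,[(487,385),(606,382),(660,385)],.09).tolist())
E
```

```text
carton back bottom [[137.0, 131.5, 43.0], [137.1, 89.1, 43.0], [135.8, 47.9, 43.0]]
carton back top [[132.1, 128.5, 87.0], [131.0, 54.8, 87.0]]
lip top outer/inner [[180.0, 86.7, 57.0], [172.7, 86.7, 57.0]]
div [[175.2, 139.6, 80.0], [178.1, 131.7, 80.0], [178.3, 53.1, 80.0], [172.6, 43.9, 80.0]]
kraft back tops [[119.4, 37.7, 90.0], [121.4, -29.7, 90.0], [119.6, -60.6, 90.0]]
```

Wrist view: carton's back bottom edge at (395,328) → x≈138 mm; lip at row 275 → x≈175 mm. The fingers fit between at x≈158. Descend there.

Request:
play_rows:
  rows:
    - {"x": 0.2,"y": 0.2,"z": 2.5,"twist": 0,"jaw": -1}
    - {"x": 0,"y": 0,"z": 2.5,"twist": 0,"jaw": -1}
    - {"x": 0,"y": 0,"z": 2.0,"twist": 0,"jaw": -1}
    - {"x": 0,"y": 0,"z": 1.3,"twist": 0,"jaw": -1}
    - {"x": 0,"y": 0,"z": 1.0,"twist": 0,"jaw": -1}
    - {"x": 0,"y": 0,"z": 0,"twist": 0,"jaw": -1}
    - {"x": 0,"y": 0,"z": 0,"twist": 0,"jaw": -1}

```text
time: 9.3
tool_pos: [0.6797, -0.0365, 0.0375]
ee_rot: [-3.141, -0.0, -1.585]
wrist_force: [0.5, -0.3, -0.1]
width: 0.0007
```

```bash
python3 - <<'E'
from h import *
o=get_obs(); st()
s=snapshot("wrist"); save(s,"w10"); st()
s=snapshot("side"); im=cv2.cvtColor(s["image"],cv2.COLOR_RGB2BGR); st()
cv2.imwrite("pics/s10.png",cv2.resize(im[100:250,150:340],None,fx=4,fy=4,interpolation=cv2.INTER_CUBIC))
E
```

```text
t 9.3 tool rack mm [159.2  93.6  37.5] rpy [-3.141 -0.    -1.585] want yaw -1.586 F [ 0.5 -0.3 -0.1] w 0.0007
t 9.35 tool rack mm [160.   93.5  38.4] rpy [-3.139 -0.    -1.585] want yaw -1.586 F [ 0.7 -0.7 -0.4] w 0.0005
t 9.4 tool rack mm [160.4  93.4  38.8] rpy [-3.138e+00 -1.000e-03 -1.585e+00] want yaw -1.586 F [ 0.9 -0.2 -0.4] w 0.0003
```

View pics/w10.png

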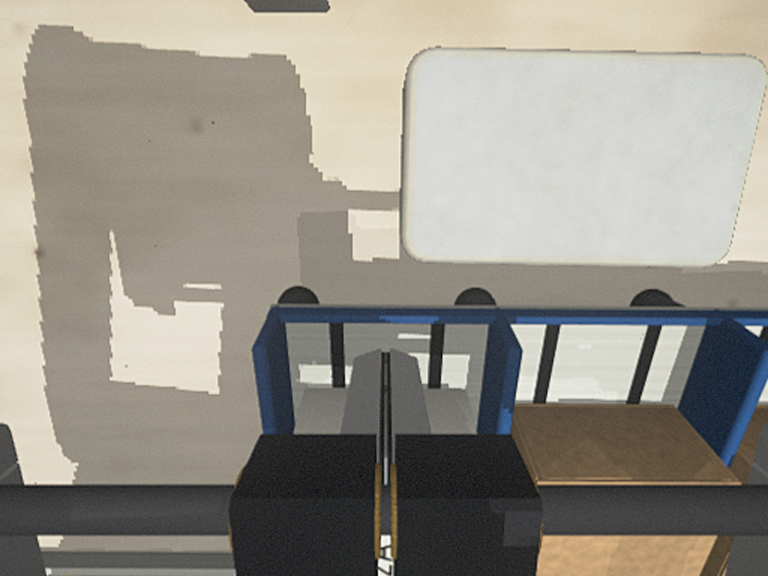

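View pics/s10.png

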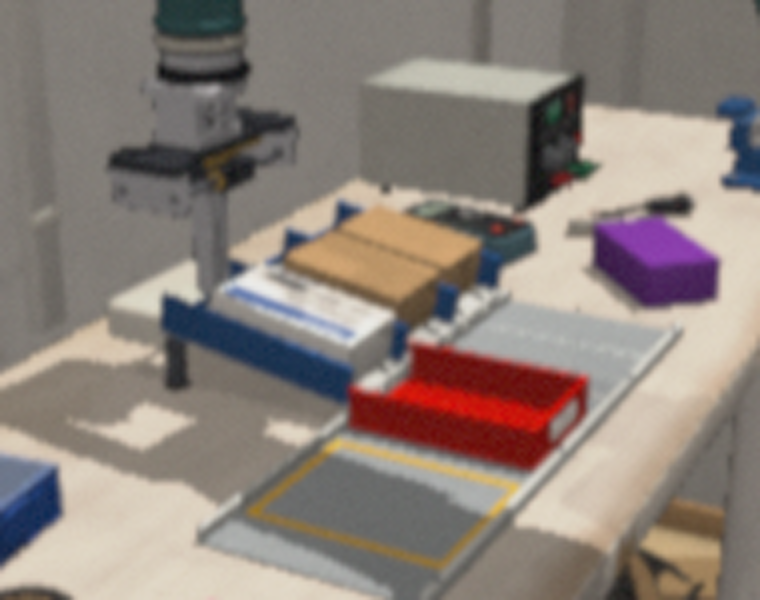

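Fingers are in the gap behind the white carton (tip at s10 (210,290)). Now I push it down the lane following the slope.

Request:
play_rows:
  rows:
    - {"x": 0,"y": 0,"z": 0.3,"twist": 0,"jaw": -1}
    - {"x": 0,"y": 0.6,"z": 0.1,"twist": 0,"jaw": -1}
    - {"x": 0,"y": 0.6,"z": 0.1,"twist": 0,"jaw": -1}
    - {"x": 0,"y": 0.8,"z": 0.14,"twist": 0,"jaw": -1}
    - {"x": 0,"y": 0.9,"z": 0.16,"twist": 0,"jaw": -1}
    - {"x": 0,"y": 0.9,"z": 0.16,"twist": 0,"jaw": -1}
    - {"x": 0,"y": 0.9,"z": 0.16,"twist": 0,"jaw": -1}
    - {"x": 0,"y": 0.9,"z": 0.16,"twist": 0,"jaw": -1}
    - {"x": 0,"y": 0.9,"z": 0.16,"twist": 0,"jaw": -1}
    - {"x": 0,"y": 0.9,"z": 0.16,"twist": 0,"jaw": -1}
    - {"x": 0,"y": 0.5,"z": 0.09,"twist": 0,"jaw": -1}
    - {"x": 0,"y": 0,"z": 0,"twist": 0,"jaw": -1}

```text
time: 10.4
tool_pos: [0.5995, -0.0354, 0.0198]
ee_rot: [3.141, -0.0, -1.585]
wrist_force: [0.3, 0.7, -0.6]
width: 0.0006
```

```bash
python3 - <<'E'
from h import *
o=get_obs(); st()
s=snapshot("top"); im=cv2.cvtColor(s["image"],cv2.COLOR_RGB2BGR); st()
a=cv2.resize(im[120:260,235:365],None,fx=4,fy=4,interpolation=cv2.INTER_CUBIC)
cv2.imwrite("pics/t11.png",a)
s=snapshot("side"); im=cv2.cvtColor(s["image"],cv2.COLOR_RGB2BGR); st()
cv2.imwrite("pics/s11.png",cv2.resize(im[100:250,150:340],None,fx=4,fy=4,interpolation=cv2.INTER_CUBIC))
E
```

```text
t 10.4 tool rack mm [79.1 93.5 19.8] rpy [ 3.141 -0.    -1.585] want yaw -1.586 F [ 0.3  0.7 -0.6] w 0.0006
t 10.45 tool rack mm [79.5 93.4 19.7] rpy [ 3.141 -0.    -1.585] want yaw -1.586 F [-0.2 -0.2 -0.1] w 0.0005
t 10.5 tool rack mm [79.8 93.4 19.7] rpy [ 3.141 -0.    -1.585] want yaw -1.586 F [-0.3 -1.  -0.3] w 0.0005
```

View pics/s11.png

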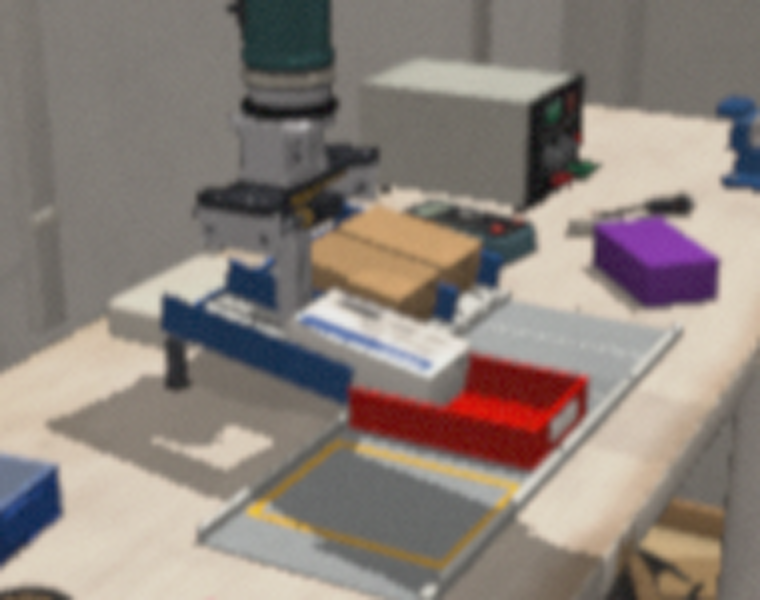

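View pics/t11.png

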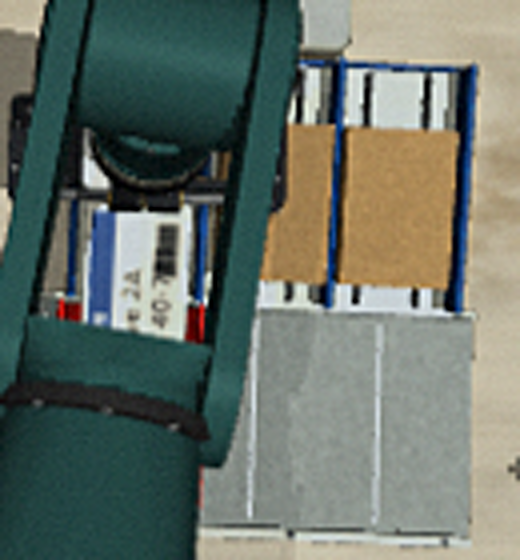

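Request:
play_rows:
  rows:
    - {"x": 0,"y": 0.6,"z": 0.1,"twist": 0,"jaw": -1}
    - {"x": 0,"y": 0.9,"z": 0.15,"twist": 0,"jaw": -1}
    - {"x": 0,"y": 0.9,"z": 0.15,"twist": 0,"jaw": -1}
    - {"x": 0,"y": 0.9,"z": 0.15,"twist": 0,"jaw": -1}
    - {"x": 0,"y": 0.9,"z": 0.15,"twist": 0,"jaw": -1}
    - {"x": 0,"y": 0.9,"z": 0.15,"twist": 0,"jaw": -1}
    - {"x": 0,"y": 0.9,"z": 0.15,"twist": 0,"jaw": -1}
    - {"x": 0,"y": 0.7,"z": 0.05,"twist": 0,"jaw": -1}
    - {"x": 0,"y": 0.7,"z": 0.05,"twist": 0,"jaw": -1}
    - {"x": 0,"y": 0.7,"z": 0.05,"twist": 0,"jaw": -1}
    - {"x": 0,"y": 0,"z": 0,"twist": 0,"jaw": -1}

```text
time: 11.42
tool_pos: [0.5181, -0.0342, 0.008]
ee_rot: [3.14, 0.0, -1.585]
wrist_force: [0.1, 0.6, -0.9]
width: 0.0002
```

```bash
python3 - <<'E'
from h import *
o=get_obs(); st()
s=snapshot("wrist"); save(s,"w12"); st()
s=snapshot("side"); im=cv2.cvtColor(s["image"],cv2.COLOR_RGB2BGR); st()
cv2.imwrite("pics/s12.png",cv2.resize(im[130:250,210:330],None,fx=5,fy=5,interpolation=cv2.INTER_CUBIC))
E
```

```text
t 11.42 tool rack mm [-2.3 93.4  8. ] rpy [ 3.14   0.    -1.585] want yaw -1.586 F [ 0.1  0.6 -0.9] w 0.0002
t 11.47 tool rack mm [-1.7 93.4  8.2] rpy [ 3.141 -0.    -1.585] want yaw -1.586 F [0.1 0.6 0.2] w 0.0007
t 11.52 tool rack mm [-1.2 93.4  8.2] rpy [ 3.141 -0.    -1.585] want yaw -1.586 F [ 0.7  0.2 -0.3] w 0.0003
```

View pics/s12.png

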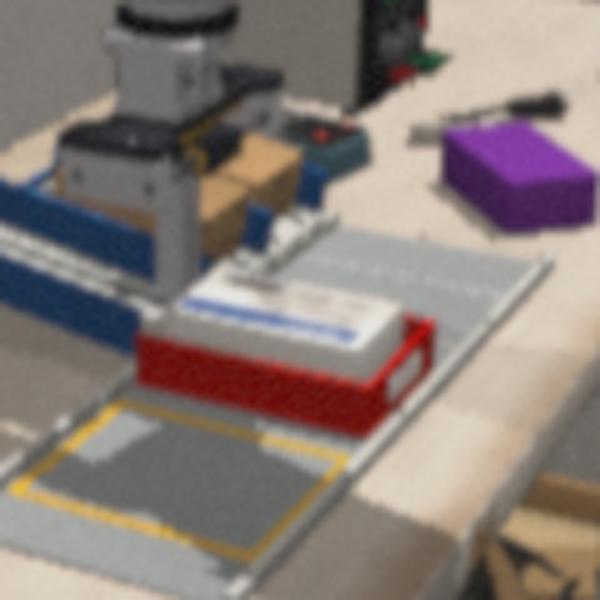

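View pics/w12.png

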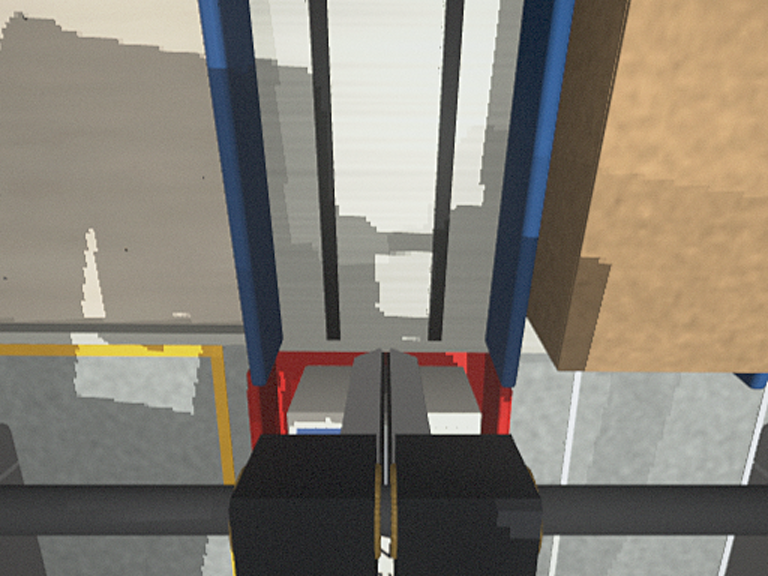

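```bash
python3 - <<'E'
from h import *
o=get_obs(); s=snapshot("wrist")
print('bottom back',wr(s,o,[(302,366),(467,366)],.007).tolist(), wr(s,o,[(302,366)],.019).tolist())
print('top back',wr(s,o,[(288,412),(481,412)],.052).tolist())
print('tray floor front edge',wr(s,o,[(310,352)],.007).tolist())
print('lane edge',wr(s,o,[(300,350)],.019).tolist())
print('tray inner/outer',wr(s,o,[(248,375),(262,430),(512,375),(500,430)],.039).tolist())
E
```

```text
bottom back [[-13.4, 131.6, 7.0], [-13.3, 53.5, 7.0]] [[-8.1, 129.3, 19.0]]
top back [[-12.5, 129.3, 52.0], [-12.5, 55.7, 52.0]]
tray floor front edge [[-6.3, 127.5, 7.0]]
lane edge [[-0.5, 129.8, 19.0]]
tray inner/outer [[-3.2, 147.4, 39.0], [-28.2, 143.6, 39.0], [-3.1, 41.2, 39.0], [-28.1, 44.4, 39.0]]
```

The carton lies flat in the tray: its back face is vertical at x≈-13 mm, both top and bottom edges. A small extra push for margin, then lift off and go round to the tray's right side.

Request:
play_rows:
  rows:
    - {"x": 0,"y": 0.3,"z": 0,"twist": 0,"jaw": -1}
    - {"x": 0,"y": 0.3,"z": 0,"twist": 0,"jaw": -1}
    - {"x": 0,"y": 0,"z": 0,"twist": 0,"jaw": -1}
    - {"x": 0,"y": -0.4,"z": 0,"twist": 0,"jaw": -1}
    - {"x": 0,"y": 0,"z": -3.0,"twist": 0,"jaw": -1}
    - {"x": 0,"y": 0,"z": -3.5,"twist": 0,"jaw": -1}
    - {"x": 0,"y": 0,"z": -3.0,"twist": 0,"jaw": -1}
    - {"x": 2.5,"y": 2.6,"z": 0,"twist": 0,"jaw": -1}
    - {"x": 2.5,"y": 2.6,"z": 0,"twist": 0,"jaw": -1}
    - {"x": 2.5,"y": 2.6,"z": 0,"twist": 0,"jaw": -1}
    - {"x": 0,"y": 0,"z": 0,"twist": 0,"jaw": -1}
    - {"x": 0,"y": 0,"z": 0,"twist": 0,"jaw": -1}

```text
time: 12.57
tool_pos: [0.4381, -0.109, 0.1033]
ee_rot: [-3.141, 0.0, -1.588]
wrist_force: [-0.4, 0.3, -0.1]
width: 0.0002
```

```bash
python3 - <<'E'
from h import *
o=get_obs(); st()
s=snapshot("wrist"); save(s,"w13"); st()
s=snapshot("side"); im=cv2.cvtColor(s["image"],cv2.COLOR_RGB2BGR); st()
cv2.imwrite("pics/s13.png",cv2.resize(im[130:250,210:330],None,fx=5,fy=5,interpolation=cv2.INTER_CUBIC))
E
```

```text
t 12.57 tool rack mm [-81.2  17.4 103.3] rpy [-3.141  0.    -1.588] want yaw -1.586 F [-0.4  0.3 -0.1] w 0.0002
t 12.62 tool rack mm [-80.5  18.1 103.3] rpy [-3.141  0.    -1.586] want yaw -1.586 F [-0.3  0.6  0.1] w 0.0004
t 12.67 tool rack mm [-80.1  18.6 103.2] rpy [-3.141  0.    -1.585] want yaw -1.586 F [-0.   0.9  0.1] w 0.0004
```

View pics/w13.png

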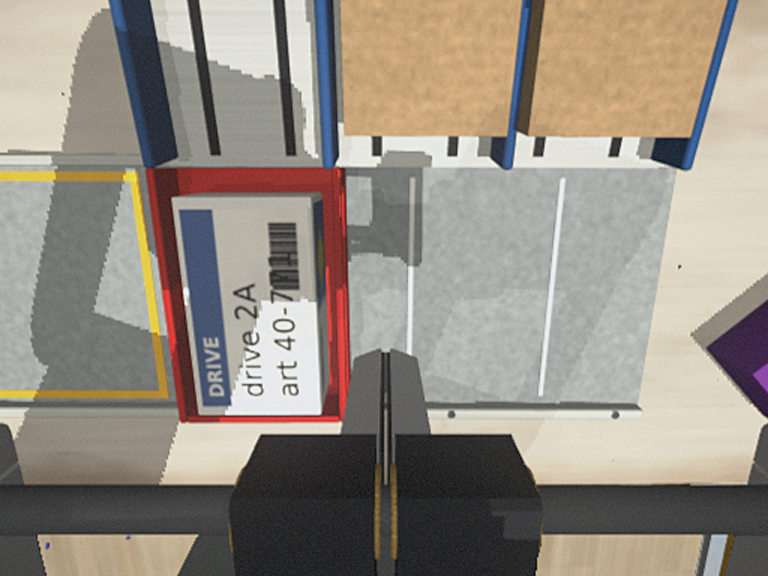

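View pics/s13.png

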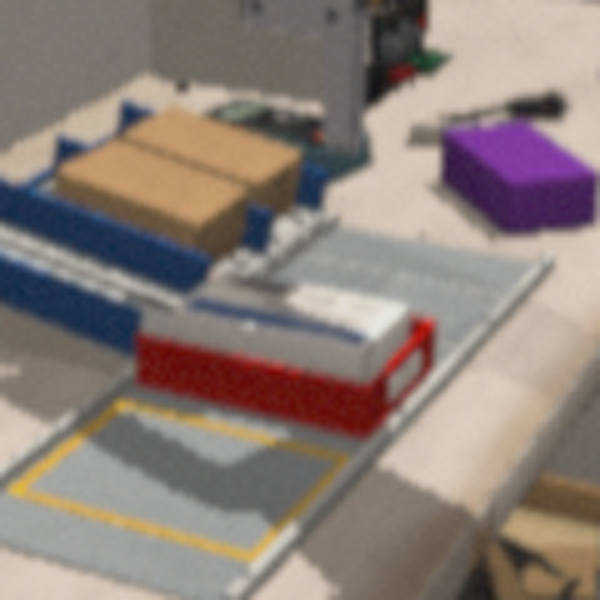

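Carton sits flat in the tray (w13: carton (175–325, 195–415), tray right wall at column 343); brown cartons unmoved. Descend at the right of the tray and push left.

Request:
play_rows:
  rows:
    - {"x": 0.1,"y": 0,"z": 3.0,"twist": 0,"jaw": -1}
    - {"x": 0,"y": 0,"z": 3.0,"twist": 0,"jaw": -1}
    - {"x": 0,"y": 0,"z": 2.6,"twist": 0,"jaw": -1}
    - {"x": 0,"y": 0,"z": 1.8,"twist": 0,"jaw": -1}
    - {"x": 0,"y": 0,"z": 0,"twist": 0,"jaw": -1}
    - {"x": -0.5,"y": 0,"z": 0,"twist": 0,"jaw": -1}
    - {"x": -0.6,"y": 0,"z": 0,"twist": 0,"jaw": -1}
    - {"x": -0.8,"y": 0,"z": 0,"twist": 0,"jaw": -1}
    - {"x": -0.8,"y": 0,"z": 0,"twist": 0,"jaw": -1}
    - {"x": -0.8,"y": 0,"z": 0,"twist": 0,"jaw": -1}
    - {"x": -0.6,"y": 0,"z": 0,"twist": 0,"jaw": -1}
    - {"x": 0,"y": 0,"z": 0,"twist": 0,"jaw": -1}

```text
time: 13.67
tool_pos: [0.4404, -0.0673, 0.0005]
ee_rot: [-3.139, -0.001, -1.584]
wrist_force: [1.0, -0.9, 1.5]
width: 0.0002
```

```bash
python3 - <<'E'
from h import *
o=get_obs(); st()
s=snapshot("wrist"); save(s,"w14"); st()
E
```

```text
t 13.67 tool rack mm [-79.5  59.2   0.5] rpy [-3.139e+00 -1.000e-03 -1.584e+00] want yaw -1.586 F [ 1.  -0.9  1.5] w 0.0002
t 13.72 tool rack mm [-79.7  59.2   0.2] rpy [-3.139  0.    -1.584] want yaw -1.586 F [-0.1 -2.1  1.3] w 0.0002
```

View pics/w14.png

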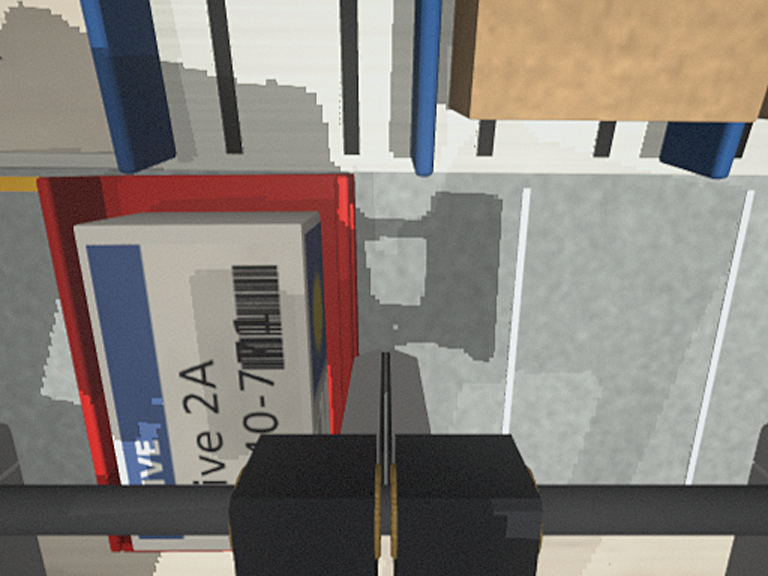

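Request:
play_rows:
  rows:
    - {"x": -0.7,"y": 0,"z": 0,"twist": 0,"jaw": -1}
    - {"x": -1.0,"y": 0,"z": 0,"twist": 0,"jaw": -1}
    - {"x": -1.0,"y": 0,"z": 0,"twist": 0,"jaw": -1}
    - {"x": -1.0,"y": 0,"z": 0,"twist": 0,"jaw": -1}
    - {"x": -1.0,"y": 0,"z": 0,"twist": 0,"jaw": -1}
    - {"x": -1.0,"y": 0,"z": 0,"twist": 0,"jaw": -1}
    - {"x": -1.0,"y": 0,"z": 0,"twist": 0,"jaw": -1}
    - {"x": -1.0,"y": 0,"z": 0,"twist": 0,"jaw": -1}
    - {"x": -1.0,"y": 0,"z": 0,"twist": 0,"jaw": -1}
    - {"x": -0.9,"y": 0,"z": 0,"twist": 0,"jaw": -1}
    - {"x": -0.7,"y": 0,"z": 0,"twist": 0,"jaw": -1}
    - {"x": 0,"y": 0,"z": 0,"twist": 0,"jaw": -1}

```text
time: 14.72
tool_pos: [0.4412, 0.0351, -0.0001]
ee_rot: [-3.14, -0.001, -1.584]
wrist_force: [1.0, -3.1, 2.1]
width: 0.001
```

```bash
python3 - <<'E'
from h import *
o=get_obs(); st()
s=snapshot("wrist"); save(s,"w15"); st()
E
```

```text
t 14.72 tool rack mm [-8.020e+01  1.615e+02 -1.000e-01] rpy [-3.140e+00 -1.000e-03 -1.584e+00] want yaw -1.586 F [ 1.  -3.1  2.1] w 0.001
t 14.77 tool rack mm [-80.4 161.6  -0.3] rpy [-3.141 -0.    -1.584] want yaw -1.586 F [ 1.4 -2.1  2. ] w 0.0008
```

View pics/w15.png

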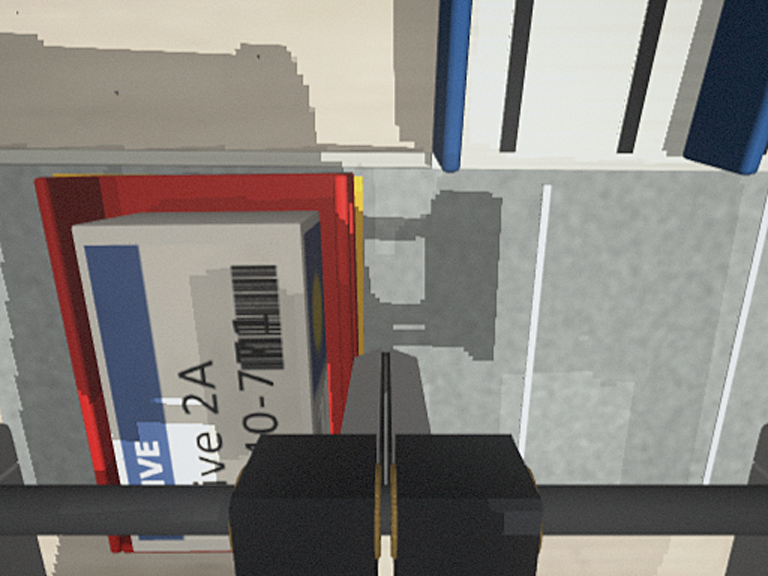

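Request:
play_rows:
  rows:
    - {"x": -0.4,"y": 0,"z": 0,"twist": 0,"jaw": -1}
    - {"x": -0.3,"y": 0,"z": 0,"twist": 0,"jaw": -1}
    - {"x": 0,"y": 0,"z": 0,"twist": 0,"jaw": -1}
    - {"x": 1.2,"y": 0,"z": 0,"twist": 0,"jaw": -1}
    - {"x": 1.0,"y": 0,"z": 0,"twist": 0,"jaw": -1}
    - {"x": 0,"y": 0,"z": -3.5,"twist": 0,"jaw": -1}
    - {"x": 0,"y": 0,"z": -3.5,"twist": 0,"jaw": -1}
    - {"x": 0,"y": 0,"z": -3.5,"twist": 0,"jaw": -1}
    - {"x": 0,"y": 0,"z": -3.5,"twist": 0,"jaw": -1}
    - {"x": 0,"y": 0,"z": 0,"twist": 0,"jaw": -1}

```text
time: 15.6
tool_pos: [0.4446, 0.0199, 0.1467]
ee_rot: [-3.128, 0.001, -1.585]
wrist_force: [1.1, 0.1, 1.0]
width: 0.0001
```

```bash
python3 - <<'E'
from h import *
o=get_obs(); st()
s=snapshot("wrist"); save(s,"w16"); st()
E
```

```text
t 15.6 tool rack mm [-76.6 146.4 146.7] rpy [-3.128e+00  1.000e-03 -1.585e+00] want yaw -1.586 F [1.1 0.1 1. ] w 0.0001
t 15.65 tool rack mm [-78.2 146.5 143.3] rpy [-3.133e+00  1.000e-03 -1.585e+00] want yaw -1.586 F [-0.5 -0.1 -0.3] w 0.0002
```

View pics/w16.png

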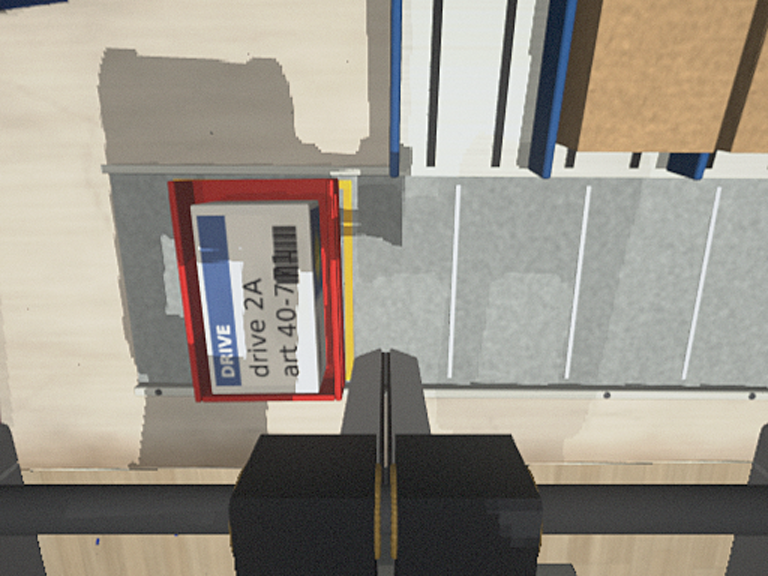

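Request:
play_rows:
  rows:
    - {"x": 3.5,"y": 1.0,"z": 0,"twist": 0,"jaw": -1}
    - {"x": 3.5,"y": 1.0,"z": 0,"twist": 0,"jaw": -1}
    - {"x": 3.5,"y": 1.0,"z": 0,"twist": 0,"jaw": -1}
    - {"x": 3.5,"y": 1.0,"z": 0,"twist": 0,"jaw": -1}
    - {"x": 3.5,"y": 1.0,"z": 0,"twist": 0,"jaw": -1}
    - {"x": 3.5,"y": 1.0,"z": 0,"twist": 0,"jaw": -1}
    - {"x": 3.5,"y": 0.5,"z": 0,"twist": 0,"jaw": -1}
    - {"x": 3.5,"y": 0,"z": 0,"twist": 0,"jaw": -1}
    - {"x": 3.5,"y": 0,"z": 0,"twist": 0,"jaw": -1}
    - {"x": 3.0,"y": 0,"z": 0,"twist": 0,"jaw": -1}
    - {"x": 0,"y": 0,"z": 0,"twist": 0,"jaw": -1}

```text
time: 16.57
tool_pos: [0.369, -0.3277, 0.1362]
ee_rot: [3.139, 0.002, -1.59]
wrist_force: [-0.5, 0.3, -0.1]
width: 0.0003
```

```bash
python3 - <<'E'
from h import *
st()
s=snapshot("top"); im=cv2.cvtColor(s["image"],cv2.COLOR_RGB2BGR)
cv2.imwrite("pics/t17.png",cv2.resize(im[120:260,175:365],None,fx=4,fy=4,interpolation=cv2.INTER_CUBIC))
s=snapshot("side"); im=cv2.cvtColor(s["image"],cv2.COLOR_RGB2BGR)
cv2.imwrite("pics/s17.png",cv2.resize(im[130:260,170:350],None,fx=4,fy=4,interpolation=cv2.INTER_CUBIC))
E
```

```text
t 16.57 tool rack mm [-147.  -202.2  136.2] rpy [ 3.139e+00  2.000e-03 -1.590e+00] want yaw -1.586 F [-0.5  0.3 -0.1] w 0.0003
```

View pics/t17.png

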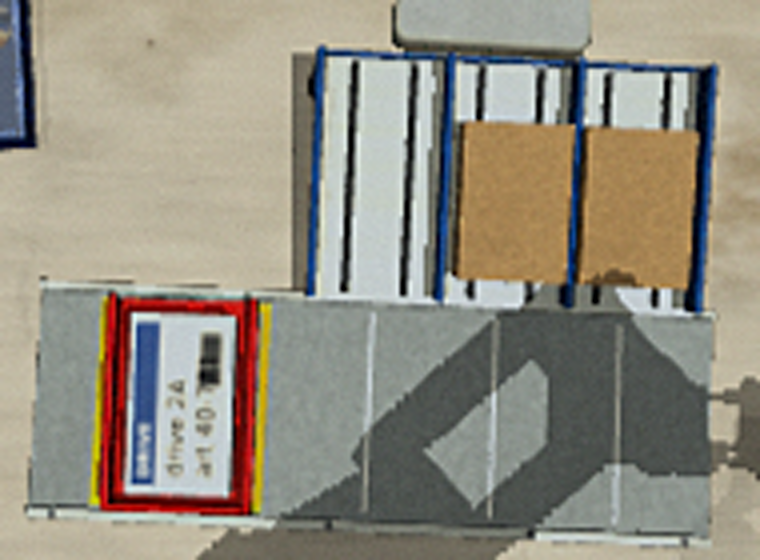

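View pics/s17.png

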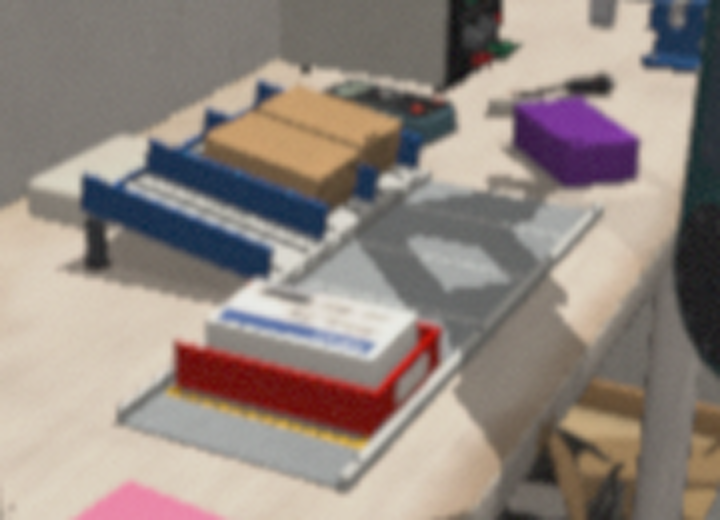

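```bash
python3 - <<'E'
from h import *
s=snapshot("top"); pose=np.load("pose.npy"); f=lambda p:(np.array(p)+.5)/4-.5+[175,120]
L=lambda n,ps,z: print(n,[np.round(w2r(pose,back(s,f(p),z))*1e3,1)[0][:2].tolist() for p in ps])
L("tray top",((108,297),(259,302),(251,515),(100,508)),.039)
L("tray bottom/plate edge of red",((106,300),(260,305)),.02)
L("outline",((105,297),(95,508),(270,306),(262,511)),.003)
L("carton top",((131,310),(237,314),(229,496),(122,492)),.052)
L("kraft",((462,121),(575,125),(587,127),(700,132)),.09)
E
```

```text
tray top [[-7.0, 288.9], [-6.2, 178.3], [-160.8, 177.0], [-160.1, 286.0]]
tray bottom/plate edge of red [[-7.4, 293.3], [-6.5, 178.4]]
outline [[-3.5, 296.9], [-162.1, 295.4], [-5.3, 171.7], [-159.4, 170.7]]
carton top [[-17.1, 269.7], [-16.8, 193.1], [-147.4, 192.6], [-147.6, 269.0]]
kraft [[123.1, 38.2], [123.6, -41.9], [122.5, -50.4], [122.3, -130.5]]
```

All checks are in order: the tray is centred on the outline within about 2 mm, the carton lies flat inside it, the brown cartons are unmoved and the arm is clear. Handing in.

```bash
python3 -c "
from h import *
print(close_job())"
```

```text
the job is handed in; nothing more can be done
None
```

The white carton is lying flat in the red tray, and the tray is back on the yellow outline. I handed the job in with the robot clock at about 16.6 s.

**What I did:** The white carton was in the left lane (y = +94 mm). I pushed the empty tray right along the slideway to about y = 94.6 mm, in front of that lane. I then pushed the carton down the lane from behind until it lay flat in the tray. Last, I pushed the loaded tray left onto the outline. Everything was done with shut fingers, so nothing was gripped or lifted.

**Last checks, from the top and side cameras after backing the arm away:**
- **Tray:** its centre measures about y = 232.5 mm against about 233.7 mm for the outline measured the same way (nominal 235 mm). It stands square.
- **Carton:** its back edge is about 17 mm clear of the lane's front edge, and it is inside the tray walls.
- **Brown cartons:** they look the same as in the first picture.
- **Arm:** wrist forces read about 3 N or less at the end of every move, and the arm is touching nothing.

**What disagreed:** The fingertips end about 21 mm short of the stated TCP. My first push therefore passed over the tray wall without touching it, and after lowering the tool to suit, the later pushes worked. Also, the lanes' rear edge in the first top view did not fit the stated rack size at the height I assumed for it, so I left those points out of the final rack position.

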